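# Pen in the tin row and top it off

## Task

Finish the tin display on the counter: take the flat divider blade out of the white drying rack and slide it edgewise, all the way down, into the tray slot just beside the two lying tins (the first free slot), so that the pair cannot roll apart. Then lay the spare tin from the wooden cradle in the groove on top of the two, lined up with them, to make a small pyramid. Lower both things into place instead of dropping them, and leave the bottle, cup and jar where they are.

Things in the scene. Friction and masses are not known exactly. Their poses are not given: they have to be found in the camera images.
- tray: Fixed aluminium tray, 150 mm (x) by 212 mm (y); origin: centre of underside; floor top at z 6. Tins lie along its x, in a row along y. End wall inside face at y +100, 46 mm high; -y end 24 mm high. Inside both long sides, grey slotted combs (|x| 61 to 71 mm, y +28 to -85, top at z 46) form 3 upright slots centred at y +3.5 (blocked by a tin), -28.5 (the right one) and -60.5 mm.
- slot (a point): Floor centre of the right (middle) slot, z 6 mm, axes like the tray's. The blade's origin belongs here, its width along x (either way round), thickness along y. Each slot is a pair of facing notches 7 mm wide (y), 40 mm deep from the open top to the tray floor, closed outwards: 142 mm long (x).
- blade: Loose flat divider blade, about 0.28 kg: steel sheet 136 mm wide (x), 4 mm thick (y), 68 mm tall (z), black grip bar centred on its top edge: 70 mm long (x), 10 mm thick (y), 66 to 98 mm above the origin. Origin: centre of its lower edge. Starts upright in the rack, perhaps leaning a few degrees. Once home in the tray its grip bar is above the lower tins.
- rack: Fixed white drying rack, 160 mm (x) by 60 mm (y), base 10 mm thick, posts to 40 mm high with a 6 mm slot along x in which the blade stands, its lower edge 10 mm above the counter. Origin: centre of the underside.
- tin_spare: Loose tin, a cylinder 60 mm in diameter and 110 mm long, about 0.3 kg, steel with a pale paper band. Origin: its centre; its axis is its own x (it may be rolled about x at any angle). Starts lying on the cradle, centre 40 mm above the counter.
- tin_wall: Tin like the spare one, loose, lying in the tray next to the tall end wall, centre about 36 mm above the counter.
- tin_slot: Tin like the spare one, loose, lying in the tray beside the other one, on the slots' side. The space from end wall to slot is 125 mm, so the two tins have a few mm of play. A tin laid in the groove on top of them comes to rest with its centre 50 to 52 mm above theirs, 86 to 88 mm above the counter.
- cradle: Fixed low wooden cradle, 100 mm (x) by 56 mm (y), 16 mm high, with two battens along x between which the spare tin lies. Origin: centre of the underside.
- sauce: Bystander: yellow bottle, 64 mm across, 170 mm high, standing. Origin: centre of the underside.
- cup: Bystander: pale cup, 80 mm across, 95 mm high, standing. Origin: centre of the underside.
- jar: Bystander: glass jar with steel cap, 70 mm across, 85 mm high, standing. Origin: centre of the underside.
Things that resemble listed ones, but are neither listed nor needed, are in the scene too. Of the things like the blade, leave any that is purple; of the rest the larger one is meant.

How it is judged:
By the outcome, as a careful person would: the job done as asked, in the order asked, and still so for the second after the job is handed in, with the robot touching nothing.
It also fails if it takes over 72 s, if anything falls off the work surface, if the arm or the gripper's body presses on something with over 40 N, if the wrist force passes 120 N, or if a joint passes its speed limit or range.

## Robot

A 6-joint arm with a two-finger parallel gripper is mounted at the origin on the work surface. World frame = base frame: x ahead of the robot, y to its left, z up, the work surface at z = 0. Lengths are in m, angles in rad, forces in N, time in s.
With the tool pointing down it reaches from about 0.35 to 0.725 m from the base axis. Payload 6 kg.
Tool frame: the origin (TCP) lies on the front face of the gripper's body, between the roots of the fingers; the fingertips stand 73 mm ahead of it and the grasp point (between the pads) lies 54 mm ahead of it (ctrl.tcp_to_tips is the distance from the TCP to the fingertips, in m); y points along the fingers, x is the direction in which the jaws open and shut, and the axes are right-handed (so a half turn about y gives the same grasp; the last joint's range is limited). The gripper opens to 85 mm and grips with 20 to 120 N. Pads are 22 mm wide; open, the fingers measure 114 mm over their backs; the gripper's body (76 mm by 85 mm) begins 54 mm behind the grasp point. The pads swing forward as they close: fully open they stand 13 mm farther back than shut.
Start: joints at [-0.983, 0.04, 0.085, 0, -1.615, -0.334], TCP at [0.151, -0.581, 0.304] pointing down, gripper open.
Joint ranges: [-2.56, 2.56], [-1.29, 2.01], [-1.08, 1.49], [-3.29, 1.98], [-2.81, -0.18], [-2.99, 2.99]. Speed limits (rad/s): [2.57, 2.57, 3.01, 3.14, 3.14, 3.14].

## Interface

Orientations are given as a unit quaternion [x, y, z, w].
In Python, from plant import ctrl, move_gripper, solver, cams gives the robot as it stands. Calls block until the motion is done:
- ctrl.move_to(position, orientation): joint-space move of the TCP to a pose.
- ctrl.move_linear(position, velocity=0.15, attitude=None, stop_force=None): straight line of the TCP; attitude=None keeps the orientation; velocity is the mean speed in m/s. With stop_force (N) it stops when the force on the tool has changed by that much, and returns True; else False.
- ctrl.set_joints(angles): joint-space move.
- move_gripper(opening, grip_force=None): opening from 0.0 (shut) to 1.0 (fully open); grip_force is the grip in N (None keeps the last); returns when the fingers have stopped.
- ctrl.dwell(seconds).
- solver.solve_ik(position, orientation): joint angles nearest the present ones, or None.
- cams.camera(name): name is "scene" or "top" or "wrist"; returns the picture (400x640x3 uint8, red, green, blue); there is no depth.
- cams.camera_params(name): a dict with "intrinsics" (3x3 intrinsics, pixels), "dist" ([k1, k2, p1, p2, k3] as OpenCV has them; the pictures are not rectified), "R" (3x3) and "t" (3): a world point X has camera coordinates R X + t. Camera axes: x right, y down, z forward; pixel columns grow to the right and rows downward; lengths in m; the calibration is good to about 2 mm. A picture is of the moment at which its call begins: read the wrist's pose just before it. camera_params takes no time and is no camera call; for the wrist camera it gives the pose at the moment of the call.
A pose or a line that the arm cannot do raises ctrl.PlanningError and nothing moves.
- ctrl.finish_job(): hands the job in, once; it reports no verdict.
Readings, each from a call of its own:
- ctrl.get_t(): time.
- ctrl.get_joints(): joint angles.
- ctrl.get_qd(): joint speeds.
- ctrl.get_joint_torque(): joint torques, N m.
- ctrl.get_tcp_pos(): TCP position.
- ctrl.get_ee_rot(): TCP orientation.
- ctrl.get_wrist_force(): force on the tool from outside, world axes, zero at the start.
- ctrl.get_wrist_torque(): the same for the moment, N m.
- ctrl.get_grip_width(): opening from 0.0 (shut) to 1.0 (fully open).
Only numpy, scipy, OpenCV 4.12 (cv2) and the standard library are available. Lean on these libraries where they do the work, as an engineer would, in place of code of your own. Each camera call takes 0.05 s, during which the arm holds its last target.

## Working session

There is one attempt and no reset: what is moved stays moved. The work goes in short steps, each a Python script; the robot and the scene stay as the last script left them, time stands still between calls to the robot, and variables do not carry over. Pictures are saved under pics/ and viewed, and the job is handed in when it is done.

```bash
ls; mkdir -p pics
python3 - <<'E'
from plant import ctrl, move_gripper, solver, cams
import cv2
print(ctrl.get_t())
for n in ["scene","top"]:
    im=cams.camera(n); cv2.imwrite(f"pics/{n}0.png",im[:,:,::-1]); p=cams.camera_params(n); print(n,p)
E
```

```text
pics
0.0
scene {'intrinsics': array([[479.10739964,   0.        , 320.61874671],
       [  0.        , 479.10739964, 200.02954957],
       [  0.        ,   0.        ,   1.        ]]), 'dist': array([-0.12681215,  0.        ,  0.        ,  0.        ,  0.        ]), 'R': array([[ 0.7417431 ,  0.67052267, -0.01471444],
       [ 0.40852907, -0.46910363, -0.7829724 ],
       [-0.53190335,  0.5747531 , -0.62188238]]), 't': array([-0.39660941, -0.16686566,  1.48871465])}
top {'intrinsics': array([[419.43158137,   0.        , 316.27387694],
       [  0.        , 419.43158137, 192.31919454],
       [  0.        ,   0.        ,   1.        ]]), 'dist': array([-0.09297928,  0.        ,  0.        ,  0.        ,  0.        ]), 'R': array([[ 0.01714095, -0.99959944, -0.02251977],
       [-0.99438036, -0.01468948, -0.10484232],
       [ 0.10446952,  0.02419032, -0.99423385]]), 't': array([0.01000833, 0.54778189, 1.17672599])}
```

View pics/scene0.png

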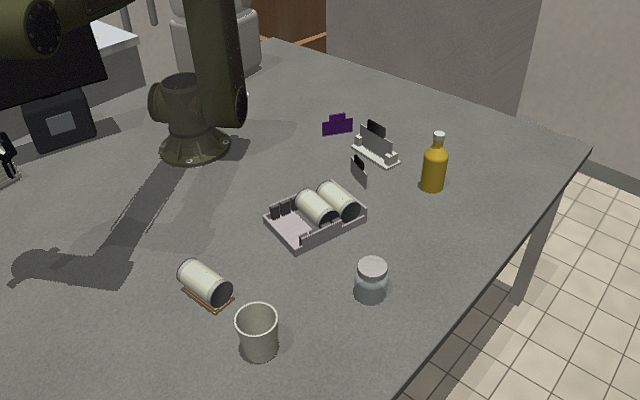

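View pics/top0.png

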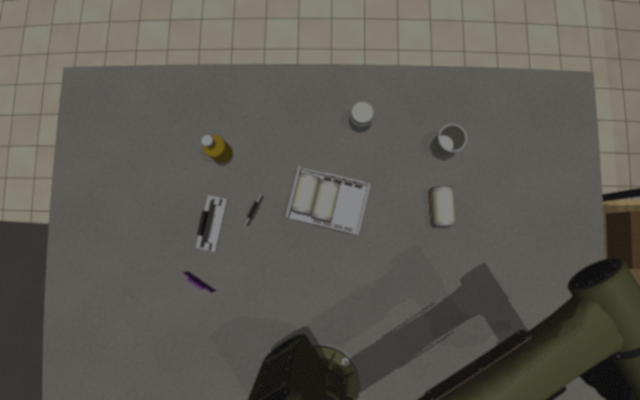

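Both pictures show three things like the blade:
- A purple one at scene (338,124), top (198,281). It must be left alone.
- A small freestanding steel one at scene (359,170), top (255,210).
- The large one in the white rack at scene (376,140), top (208,222). This is the one I want.

The tray is at top (328,200), the spare tin on its cradle at (442,207), the jar at (362,116), the cup at (452,139) and the bottle at (215,147). Next I'll take enlarged crops to check the choice and measure.

```bash
cat > h.py <<'E'
import numpy as np, cv2, sys
def ray(P,uv):
    K=np.array(P["intrinsics"]);d=np.array(P["dist"])
    n=cv2.undistortPoints(np.array([[uv]],float),K,d)[0,0]
    R=np.array(P["R"]);t=np.array(P["t"])
    return -R.T@t, R.T@np.array([n[0],n[1],1.0])
def atz(P,uv,z):
    c,d=ray(P,uv); return c+d*(z-c[2])/d[2]
def proj(P,X):
    r,_=cv2.Rodrigues(np.array(P["R"]))
    return cv2.projectPoints(np.atleast_2d(np.array(X,float)),r,np.array(P["t"]),np.array(P["intrinsics"]),np.array(P["dist"]))[0][:,0]
def tri(obs):
    A=np.zeros((3,3));b=np.zeros(3)
    for P,uv in obs:
        c,d=ray(P,uv);d/=np.linalg.norm(d);M=np.eye(3)-np.outer(d,d);A+=M;b+=M@c
    return np.linalg.solve(A,b)
def crop(im,x0,y0,x1,y1,s,name,gain=1.0):
    c=im[y0:y1,x0:x1,::-1]; c=cv2.resize(c,None,fx=s,fy=s,interpolation=cv2.INTER_CUBIC)
    c=np.clip(c.astype(float)*gain,0,255).astype(np.uint8).copy()
    for x in range((x0//10+1)*10,x1,10):
        X=int((x-x0+.5)*s);L=12 if x%50==0 else 5; cv2.line(c,(X,0),(X,L),(0,255,255),1)
        if x%20==0: cv2.putText(c,str(x),(X-10,22),0,.35,(0,255,255),1)
    for y in range((y0//10+1)*10,y1,10):
        Y=int((y-y0+.5)*s); cv2.line(c,(0,Y),(6,Y),(0,255,255),1); cv2.putText(c,str(y),(8,Y+4),0,.35,(0,255,255),1)
    cv2.imwrite("pics/"+name,c)
E
python3 - <<'E'
import cv2;from h import *
s=cv2.imread("pics/scene0.png")[:,:,::-1];t=cv2.imread("pics/top0.png")[:,:,::-1]
crop(s,310,100,420,200,7,"s_rack.png",1.5)
crop(t,170,180,290,270,6.5,"t_rack.png",1.8)
crop(t,275,155,385,245,7,"t_tray.png",1.6)
crop(s,255,165,375,255,6.5,"s_tray.png",1.3)
E
```

```text
(no output)
```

View pics/s_rack.png

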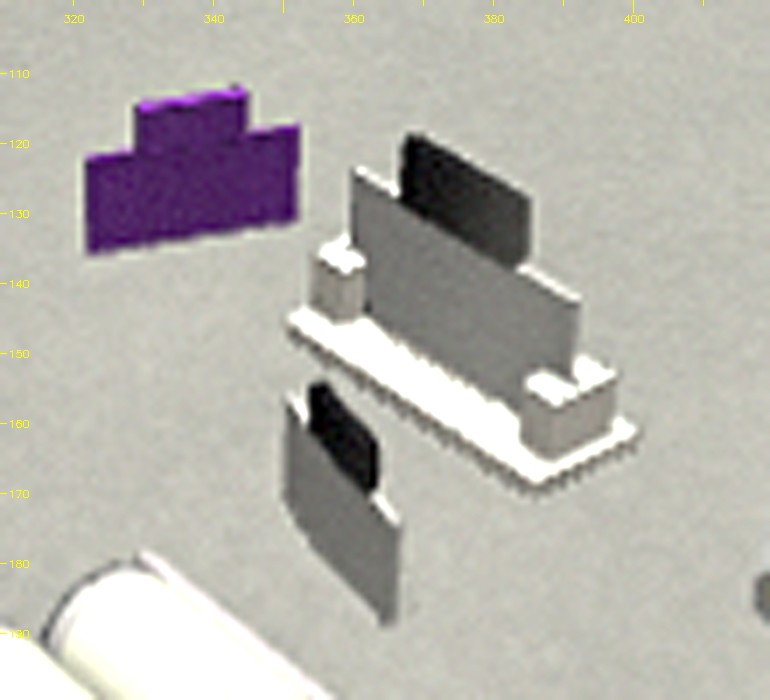

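View pics/t_rack.png

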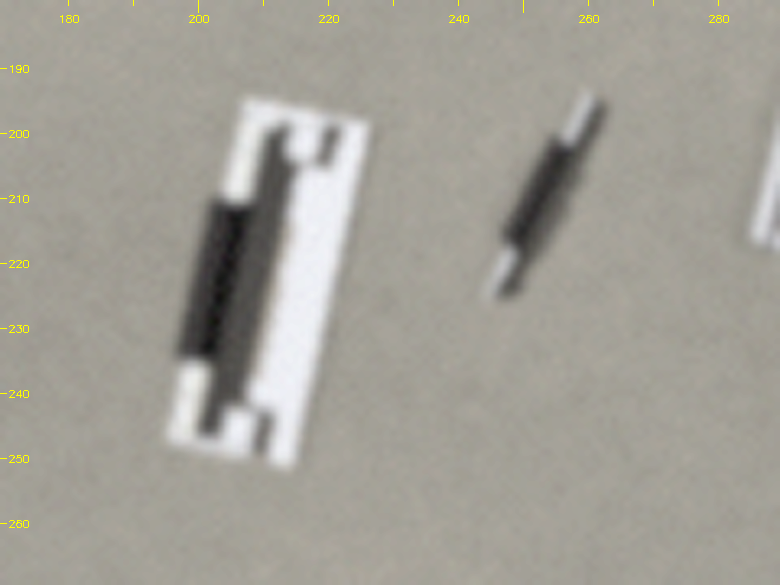

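View pics/t_tray.png

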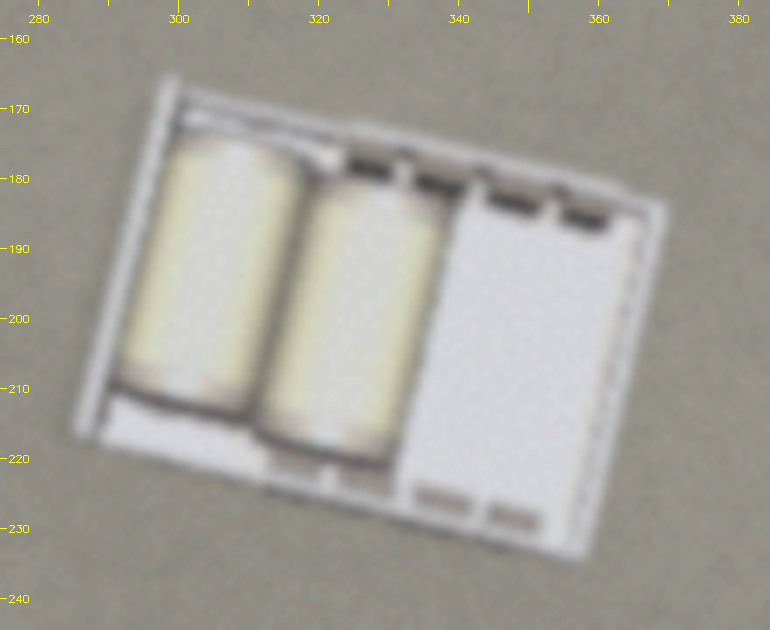

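View pics/s_tray.png

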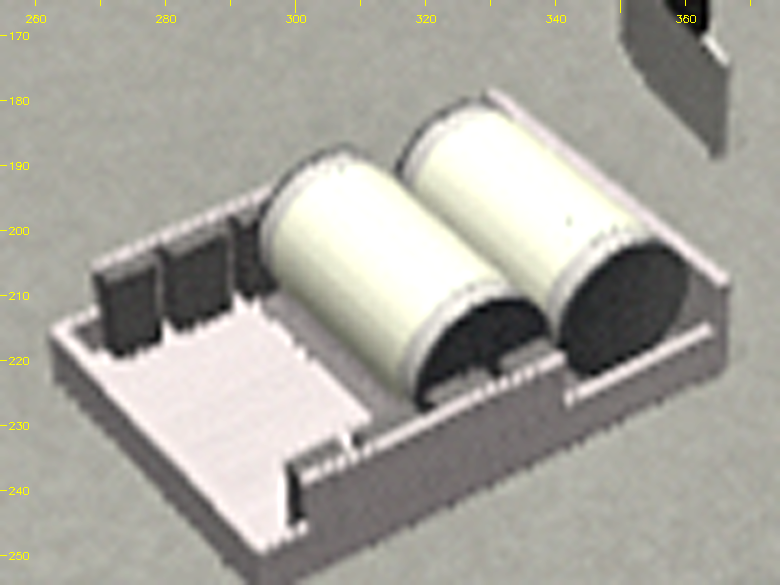

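Run:
```python
from plant import ctrl, cams
from h import *
T=cams.camera_params("top");S=cams.camera_params("scene")
f=lambda a:np.round(a*1000,1)
A=atz(T,(299,166),.046);B=atz(T,(286,217),.046);C=atz(T,(369,183.5),.024);D=atz(T,(358,234),.024)
print("tray corners",f(A),f(B),f(C),f(D), np.linalg.norm(A-B),np.linalg.norm(C-D),np.linalg.norm((A+B-C-D)[:2])/2, "yaw",np.degrees(np.arctan2((A-B)[1],(A-B)[0])),np.degrees(np.arctan2((C-D)[1],(C-D)[0])),np.degrees(np.arctan2((A+B-C-D)[1],(A+B-C-D)[0]))-90,"c",f((A+B+C+D)/4))
# rack base corners at z .01
q=[atz(T,u,.01) for u in [(207.5,195),(226.5,198.5),(195.5,247.5),(214.5,251.5)]]
print("rack",[f(x) for x in q],f(sum(q)/4),np.linalg.norm(q[0]-q[2]),np.linalg.norm(q[0]-q[1]))
d=q[0]+q[1]-q[2]-q[3];print("rackyaw",np.degrees(np.arctan2(d[1],d[0])))
for n,ps in dict(cradletin=[(431.5,187),(453,187),(433,226.5),(454,226.5)]).items():
    print(n,[f(atz(T,u,.04)) for u in ps])
# scene: grip top corners tri. scene left (368.5,118.5), right (385,128)
for a,b in [((368.5,118.5),(202,234.5)),((385,128),(207,210.5))]:
    print("grip", f(tri([(S,a),(T,b)])))
print("blade upper corners at z=.078 scene",f(atz(S,(360.5,123.5),.078)),f(atz(S,(392,143),.078)))
print("grip scene z=.108",f(atz(S,(368.5,118.5),.108)),f(atz(S,(385,128),.108)))
```

```text
tray corners [620.6  69.   46. ] [474.4 102.6  46. ] [ 575.9 -133.    24. ] [ 430.2 -102.3   24. ] 0.14998490328114922 0.14894859542212222 0.20827780193272866 yaw -12.954526779677897 -11.892349232434851 -12.32949991730895 c [525.3 -15.9  35. ]
rack [array([536.8, 340.4,  10. ]), array([527.4, 283.1,  10. ]), array([382. , 369.9,  10. ]), array([371.8, 312.9,  10. ])] [454.5 326.6  10. ] 0.15762288471182567 0.05813605116029178
rackyaw -10.804123836114096
cradletin [array([ 566.5, -310.2,   40. ]), array([ 567.5, -372.3,   40. ]), array([ 454.1, -313.4,   40. ]), array([ 454.8, -373.5,   40. ])]
grip [423.9 324.6 113.7]
grip [489.3 314.7 110.9]
blade upper corners at z=.078 scene [388.7 341.5  78. ] [524.3 312.6  78. ]
grip scene z=.108 [420.2 337.5 108. ] [489.2 324.2 108. ]
```

Run:
```python
from h import *
t=cv2.imread("pics/top0.png")[:,:,::-1]
s=cv2.imread("pics/scene0.png")[:,:,::-1]
crop(t,410,170,480,240,8,"t_cr.png",1.6)
crop(s,160,245,250,325,8,"s_cr.png",1.3)
```

```text
(no output)
```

View pics/t_cr.png

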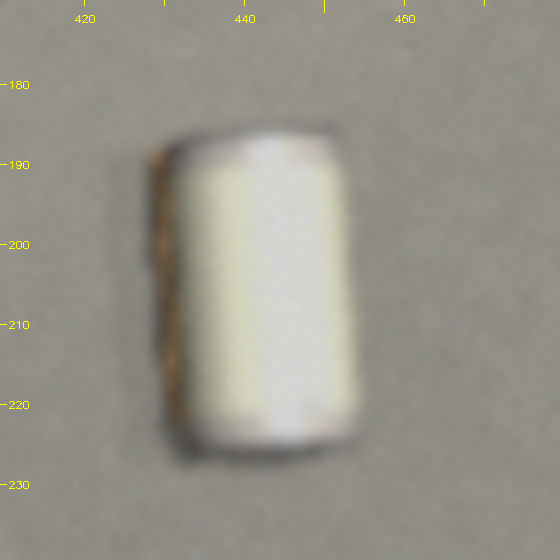

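View pics/s_cr.png

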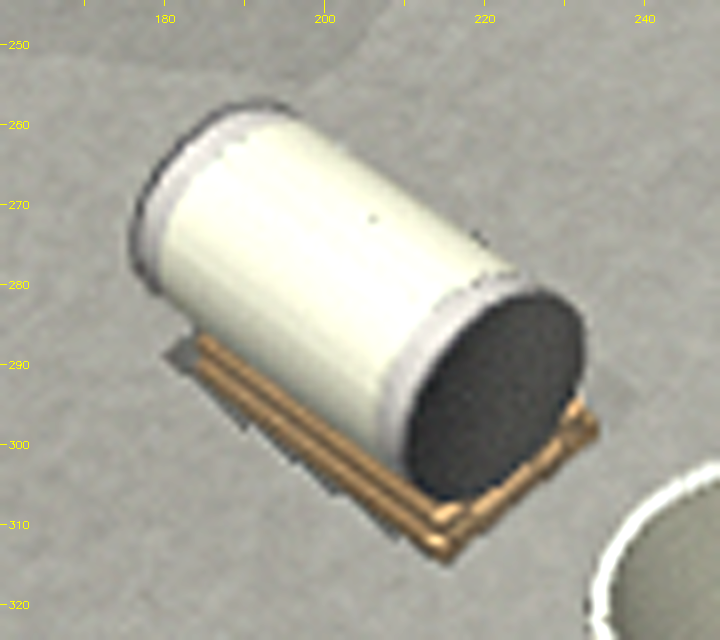

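Run:
```python
from plant import ctrl, cams, solver
from h import *
from scipy.spatial.transform import Rotation as Ro
print(ctrl.tcp_to_tips, ctrl.get_ee_rot(), ctrl.get_tcp_pos(), ctrl.get_grip_width(), ctrl.get_wrist_force())
Re=Ro.from_quat(ctrl.get_ee_rot()).as_matrix()
W=cams.camera_params("wrist");R=np.array(W["R"]);c=-R.T@W["t"]
print(np.round(Re,3)); print(W); print("cam in tool",np.round(Re.T@(c-ctrl.get_tcp_pos()),4)); print("cam axes(in tool) cols",np.round(Re.T@R.T,3))
im=cams.camera("wrist");cv2.imwrite("pics/w0.png",im[:,:,::-1])
# candidate look poses
def q(yaw): # tool z down, tool x (jaw) perpendicular...: tool y along yaw dir
    y=np.array([np.cos(yaw),np.sin(yaw),0]);z=np.array([0,0,-1.]);x=np.cross(y,z);return Ro.from_matrix(np.c_[x,y,z]).as_quat()
for nm,p,yw in [("rack",(.4545,.3266,.25),-10.8),("tray",(.519,-.044,.25),-12.3),("cradle",(.511,-.34,.25),-1)]:
    for add in (0,180):
        print(nm,add,solver.solve_ik(np.array(p),q(np.radians(yw+add))))
```

```text
0.0726 [ 0.43222415  0.55956483 -0.55893861 -0.43319409] [ 0.15066546 -0.58058583  0.30296814] 0.9946931393358098 [-0.18638893 -0.83926362  0.4544144 ]
[[-0.251 -0.001 -0.968]
 [ 0.968  0.002 -0.251]
 [ 0.002 -1.     0.   ]]
{'intrinsics': array([[355.38381892,   0.        , 317.31354244],
       [  0.        , 355.38381892, 193.11228675],
       [  0.        ,   0.        ,   1.        ]]), 'dist': array([-0.06555176,  0.        ,  0.        ,  0.        ,  0.        ]), 'R': array([[-0.25104099,  0.96797585,  0.00108591],
       [ 0.92136703,  0.23860895,  0.30683638],
       [ 0.29675109,  0.07802903, -0.95176166]]), 't': array([ 0.59737061, -0.04057431,  0.37867333])}
cam in tool [ 0.0022 -0.0692  0.0777]
cam axes(in tool) cols [[ 1.     0.    -0.001]
 [ 0.001 -0.307  0.952]
 [-0.    -0.952 -0.307]]
rack 0 [ 0.96728991 -0.2161825  -1.07270903  1.89216241 -1.30350236  2.24149012]
rack 180 [ 0.38600855  0.62843766  0.57034622 -1.48134764 -2.56448798  0.10661461]
tray 0 None
tray 180 None
cradle 0 [-1.01173894 -0.24530398 -0.42750016 -1.68806412 -1.00501036  0.21632046]
cradle 180 [-0.2025878   0.86925661  0.43124298  0.41580354 -2.66840622  1.945281  ]
```

View pics/w0.png

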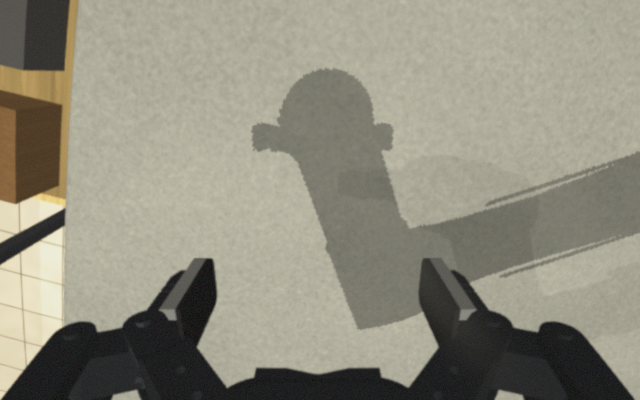

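```bash
cat >> h.py <<'E'
from scipy.spatial.transform import Rotation as Ro
def q(psi): # psi deg: jaw direction (tool x); tool y down
    a=np.radians(psi);x=np.array([np.cos(a),np.sin(a),0]);y=np.array([0,0,-1.]);return Ro.from_matrix(np.c_[x,y,np.cross(x,y)]).as_quat()
def snap(cams,n,name):
    import pickle
    P=cams.camera_params(n);im=cams.camera(n);cv2.imwrite(f"pics/{name}.png",im[:,:,::-1]);pickle.dump(P,open(f"pics/{name}.pkl","wb"));return im,P
E
python3 - <<'E'
from plant import ctrl, cams, solver
from h import *
for nm,p,ps in [("rack",(.4545,.3266,.27),79.2),("rackg",(.4545,.3266,.15),79.2),("tray",(.519,-.044,.22),77.7),("traylow",(.519,-.044,.14),77.7),("cradle",(.511,-.342,.23),88.5),("cr",(.511,-.342,.09),88.5)]:
    print(nm,np.round(solver.solve_ik(np.array(p),q(ps)),2))
t0=ctrl.get_t()
ctrl.move_to(np.array([.511,-.342,.24]),q(88.5)); print(ctrl.get_t()-t0); snap(cams,"wrist","wc")
ctrl.move_to(np.array([.525,-.0,.25]),q(77.7)); print(ctrl.get_t()-t0,ctrl.get_qd()); snap(cams,"wrist","wt")
E
```

```text
rack [ 0.98 -0.07 -0.08  0.   -1.56 -2.74]
rackg [ 0.98 -0.03 -0.27  0.   -1.33 -2.74]
tray [ 0.3  -0.17 -0.26  0.   -1.47 -2.09]
traylow [ 0.3  -0.13 -0.38  0.   -1.32 -2.09]
cradle [-0.26  0.08 -0.    0.   -1.48 -1.33]
cr [-0.26  0.16 -0.18  0.   -1.23 -1.33]
1.6083
2.95 [-0.01087327  0.00619303 -0.00036229  0.00016286  0.00017169 -0.00087237]
```

View pics/wc.png

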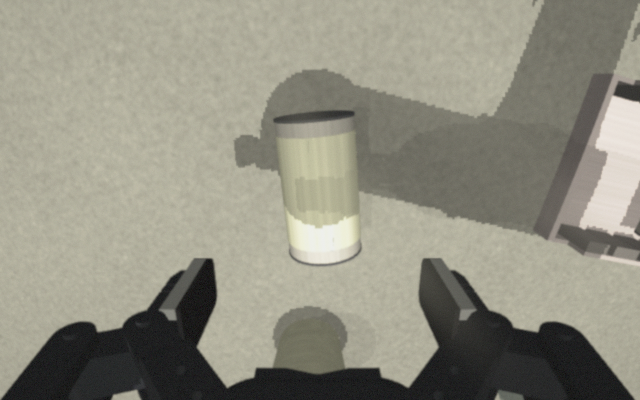

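View pics/wt.png

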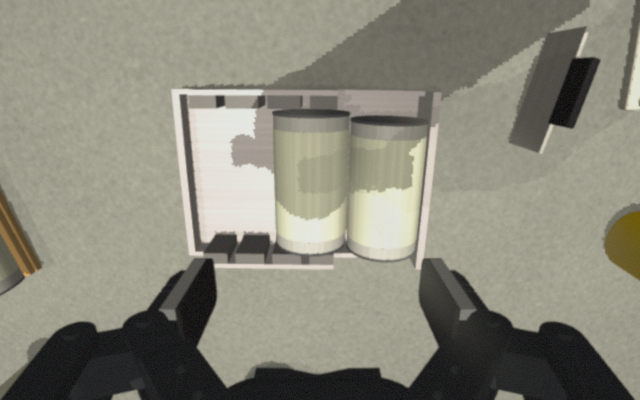

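The wrist view over the tray shows both tins at (311,180) and (384,188), the tall wall at right (432,180), the combs along the top and bottom edges, and open tray floor at left. The cradle view shows the spare tin at (320,187). Next is the rack view.

Run:
```python
from plant import ctrl, cams, solver
from h import *
t0=ctrl.get_t()
ctrl.move_to(np.array([.4545,.3266,.28]),q(79.2)); print(ctrl.get_t()); im,P=snap(cams,"wrist","wr")
crop(im,220,60,420,260,4,"wr_c.png",1.2)
im=cv2.imread("pics/wt.png")[:,:,::-1]
crop(im,165,80,445,280,2.8,"wt_c.png",1.2)
crop(im,165,80,365,140,4,"wt_up.png",1.2)
crop(im,165,215,365,275,4,"wt_dn.png",1.2)
```

```text
4.4167
```

View pics/wr_c.png

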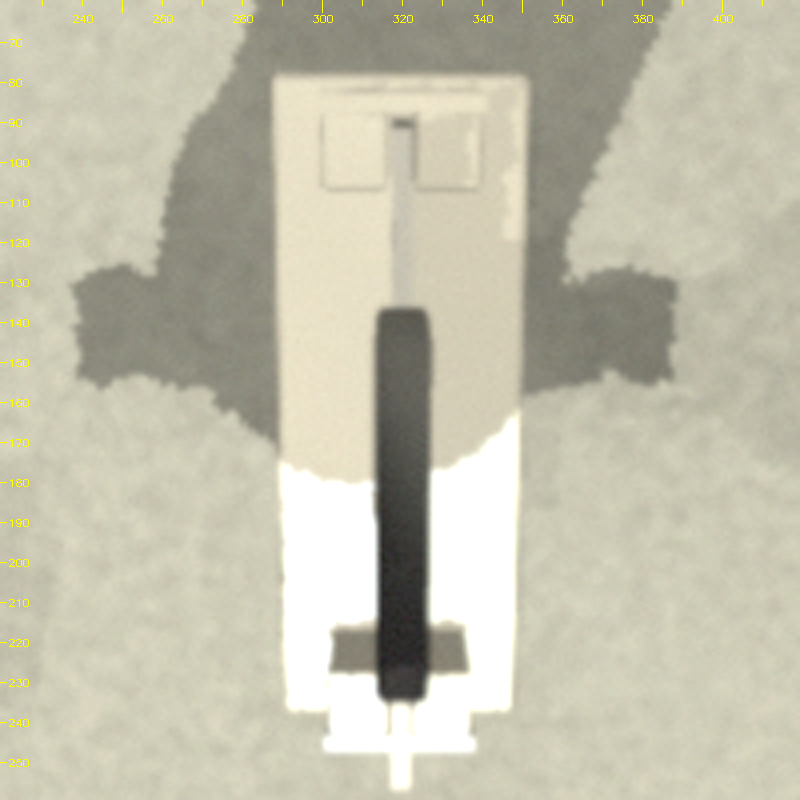

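View pics/wt_c.png

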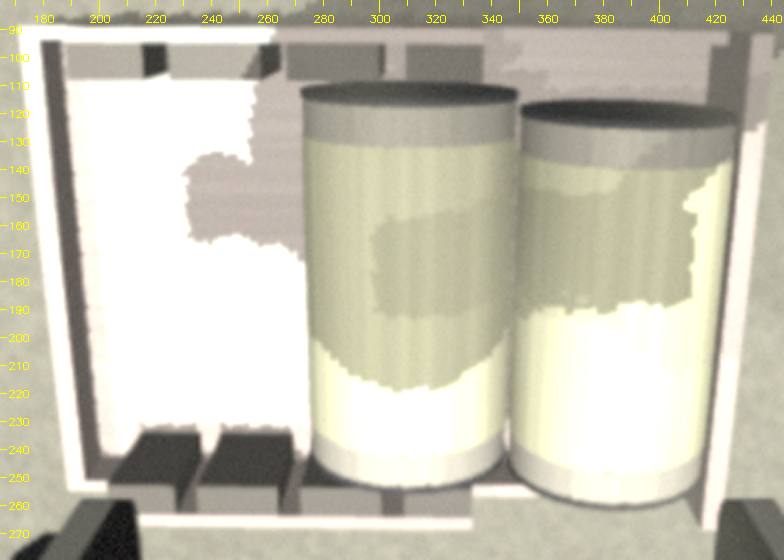

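View pics/wt_up.png

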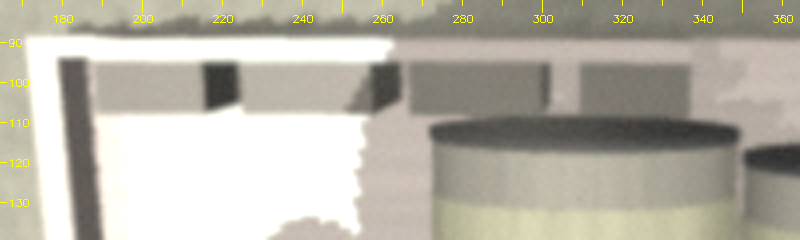

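View pics/wt_dn.png

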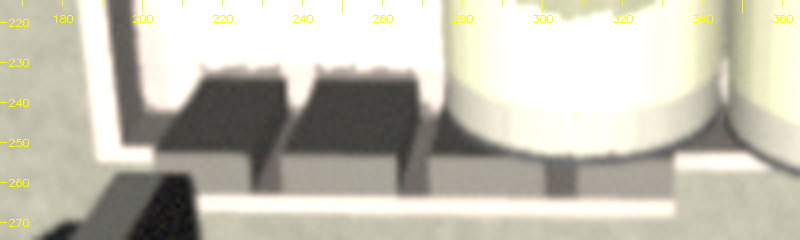

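Run:
```python
from h import *
import pickle
P=pickle.load(open("pics/wt.pkl","rb"))
c=-np.array(P["R"]).T@P["t"];print("cam",c)
xs=dict(u=[188,215,224,257.5,266.5,301,309,337],l=[203,227,235,264.5,271.5,301,309,333])
ys=[-85,-64,-57,-32,-25,0,7,28]
obj=[];img=[]
for k,r in (("u",107),("l",252)):
    for x,y in zip(xs[k],ys):
        w=atz(P,(x,r),.046); print(k,y,np.round(w*1000,1)); 
        obj.append([.061 if k=="u" else -.061,y/1000]);img.append(w[:2])
obj=np.array(obj);img=np.array(img)
# rigid fit
use=np.ones(len(obj),bool)
def fit(o,i):
    oc,ic=o.mean(0),i.mean(0);H=(o-oc).T@(i-ic);th=np.arctan2(H[0,1]-H[1,0],H[0,0]+H[1,1]);R=np.array([[np.cos(th),-np.sin(th)],[np.sin(th),np.cos(th)]]);return th,R,ic-R@oc
th,R,t=fit(obj,img)
print(np.degrees(th),t,np.round((obj@R.T+t-img)*1000,1).tolist())
print("slot",R@[0,-.0285]+t)
P=pickle.load(open("pics/wr.pkl","rb"))
f=lambda a:np.round(a*1000,1)
print("cam",-np.array(P["R"]).T@P["t"])
for n,u,z in [("bar far L",(313.7,137),.108),("bar far R",(327,137),.108),("bar near L",(313.7,234.5),.108),("bar near R",(326.5,234.5),.108),("sheet top far",(320,89.5),.078),("near",(320,256),.078),("rack fl",(288,78.5),.01),("fr",(351,79),.01),("nl",(292,237),.01),("nr",(347,237),.01),("slot far",(320,91),.04),("slot near",(320,246),.04)]:
    print(n,f(atz(P,u,z)))
print(proj(P,[[.4545,.3266,.01]]))
```

```text
cam [0.44866569 0.0182087  0.31926899]
u -85 [446.8 -81.8  46. ]
u -64 [451.4 -61.6  46. ]
u -57 [453.  -54.9  46. ]
u -32 [458.6 -30.1  46. ]
u -25 [460.1 -23.5  46. ]
u 0 [465.7   1.9  46. ]
u 7 [467.    7.8  46. ]
u 28 [471.5  28.4  46. ]
l -85 [ 565.8 -108.3   46. ]
l -64 [570.2 -87.8  46. ]
l -57 [571.6 -81.   46. ]
l -32 [576.9 -56.2  46. ]
l -25 [578.2 -50.3  46. ]
l 0 [583.5 -25.6  46. ]
l 7 [585.  -18.9  46. ]
l 28 [589.4   1.1  46. ]
167.13760908218165 [ 0.5120737  -0.06782015] [[24.7, 110.4], [15.4, 69.7], [12.3, 56.2], [1.1, 7.0], [-1.9, -6.4], [-13.1, -56.2], [-15.9, -68.9], [-25.1, -109.9], [24.6, 109.7], [15.6, 68.8], [12.6, 55.2], [1.7, 6.0], [-1.1, -6.7], [-12.0, -55.8], [-15.0, -69.3], [-24.1, -109.8]]
slot [ 0.51841809 -0.04003529]
cam [0.3781589  0.3427263  0.34916421]
bar far L [414.8 333.2 108. ]
bar far R [416.5 342.  108. ]
bar near L [485.7 319.3 108. ]
bar near R [487.5 328.6 108. ]
sheet top far [385.7 343.3  78. ]
near [519.8 317.8  78. ]
rack fl [372.4 316.5  10. ]
fr [383.7 373.   10. ]
nl [528.  286.9  10. ]
nr [538.9 343.4  10. ]
slot far [388.  343.1  40. ]
slot near [529.1 316.3  40. ]
[[315.88834465 162.46368143]]
```

```bash
cat >> h.py <<'E'
def fit(o,i):
    o=np.array(o);i=np.array(i)
    oc,ic=o.mean(0),i.mean(0);H=(o-oc).T@(i-ic);th=np.arctan2(H[0,1]-H[1,0],H[0,0]+H[1,1]);R=np.array([[np.cos(th),-np.sin(th)],[np.sin(th),np.cos(th)]]);return th,R,ic-R@oc
E
python3 - <<'E'
from h import *
import pickle
P=pickle.load(open("pics/wt.pkl","rb"))
xs=dict(u=[188,215,224,257.5,266.5,301,309,337],l=[203,227,235,264.5,271.5,301,309,333])
ys=[-85,-64,-57,-32,-25,0,7,28]
obj=[];img=[]
for k,r in (("u",107),("l",252)):
    for x,y in zip(xs[k],ys):
        w=atz(P,(x,r),.046); obj.append([-.061 if k=="u" else .061,y/1000]);img.append(w[:2])
th,R,t=fit(obj,img)
print(np.degrees(th),t,np.round((np.array(obj)@R.T+t-img)*1000,1).tolist())
print("slot",R@[0,-.0285]+t)
# tin in tray coords: ends rows at z? left/right rims ; use top line of tin z=.066 : centres
for n,u in [("slot tin far(-x) top",(311,124)),("wall tin far top",(387.5,128)),("slot near",(311,254)),("wall near",(383,259))]:
    for z in (.036,.066):
        w=atz(P,u,z)[:2]; print(n,z,np.round(R.T@(w-t)*1000,1))
T=pickle.load(open("pics/wc.pkl","rb"))
for n,u,z in [("bottom end band row, far",(315.5,117),.07),("near",(325,262),.04),("L",(283,180),.04),("R",(358.5,190),.04)]:
    print(n,np.round(atz(T,u,z)*1000,1))
E
```

```text
-12.615443616224242 [ 0.52464267 -0.01222334] [[-0.3, -0.1], [-0.3, 0.2], [-0.3, 0.4], [-0.5, -0.0], [-0.4, 0.2], [-0.6, -0.8], [-0.4, 0.1], [-0.3, 0.0], [-0.2, -0.2], [0.0, -0.2], [0.1, -0.1], [0.3, -0.6], [0.5, 0.3], [0.6, 0.0], [0.7, 0.2], [0.9, 0.6]]
slot [ 0.51841809 -0.04003529]
slot tin far(-x) top 0.036 [-46.7   8.3]
slot tin far(-x) top 0.066 [-50.3   8.8]
wall tin far top 0.036 [-44.  69.]
wall tin far top 0.066 [-47.9  63.1]
slot near 0.036 [67.5  8.2]
slot near 0.066 [51.8  8.7]
wall near 0.036 [72.3 72.6]
wall near 0.066 [56.1 66.3]
bottom end band row, far [ 456.5 -340.3   70. ]
near [ 581.2 -335.9   40. ]
L [ 507.7 -367.5   40. ]
R [ 517.6 -308.    40. ]
```

Rack, bar and tray poses agree across views, apart from a roughly constant lateral wrist bias of about 2 to 3.5 mm. The finger symmetry in the image supports about 2.2 mm of it. I'll grasp the bar now and use the gripped blade to calibrate that bias.

Run:
```python
from plant import ctrl, cams, move_gripper
from h import *
print(ctrl.get_t())
move_gripper(0.45)
p=np.array([.4513,.3285,.1526])
ctrl.move_to(p+[0,0,.05],q(79.2))
im,P=snap(cams,"wrist","wg0")
print("hit",ctrl.move_linear(p,velocity=.08,stop_force=8),ctrl.get_tcp_pos(),ctrl.get_wrist_force())
im,P=snap(cams,"wrist","wg1")
im,P=snap(cams,"scene","sg1")
crop(im,330,80,430,180,6,"sg1_c.png",1.4)
print(ctrl.get_t())
```

```text
4.4667
hit False [0.45151538 0.3286086  0.15299924] [ 0.37543163 -0.44987475 -0.51175602]
6.325
```

View pics/wg1.png

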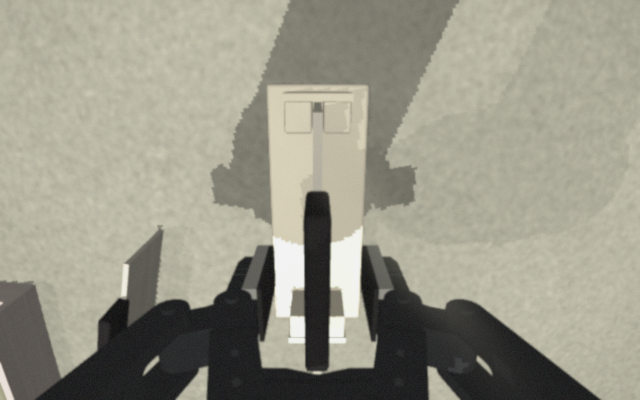

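View pics/sg1_c.png

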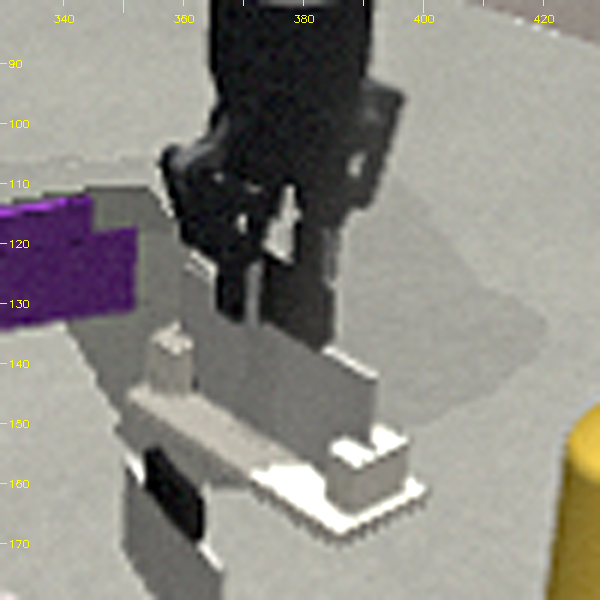

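The bar at column 317 sits midway between the pads (273 and 362), which confirms the bias. I'll close on it.

Run:
```python
from plant import ctrl, cams, move_gripper
from h import *
move_gripper(0.0,grip_force=50)
print(ctrl.get_grip_width(),ctrl.get_wrist_force(),ctrl.get_wrist_torque(),ctrl.get_tcp_pos())
im,P=snap(cams,"wrist","wg2")
p=np.array(ctrl.get_tcp_pos())
hit=ctrl.move_linear(p+[0,0,.07],velocity=.08,stop_force=15)
print(hit,ctrl.get_wrist_force(),ctrl.get_grip_width(),ctrl.get_t(),ctrl.get_tcp_pos())
im,P=snap(cams,"wrist","wg3")
im2,P2=snap(cams,"scene","sg3")
crop(im,180,120,460,400,2.5,"wg3_c.png",1.3)
crop(im2,330,40,430,180,4.2,"sg3_c.png",1.4)
```

```text
0.102253541010957 [-0.55247072  0.27520997  1.54332789] [-0.04045906  0.16627415 -0.02333946] [0.45143027 0.32863345 0.15310591]
False [-0.12275292 -0.53901394 -2.95049666] 0.10647622761446322 7.775 [0.45120291 0.32848496 0.22228017]
```

View pics/wg3_c.png

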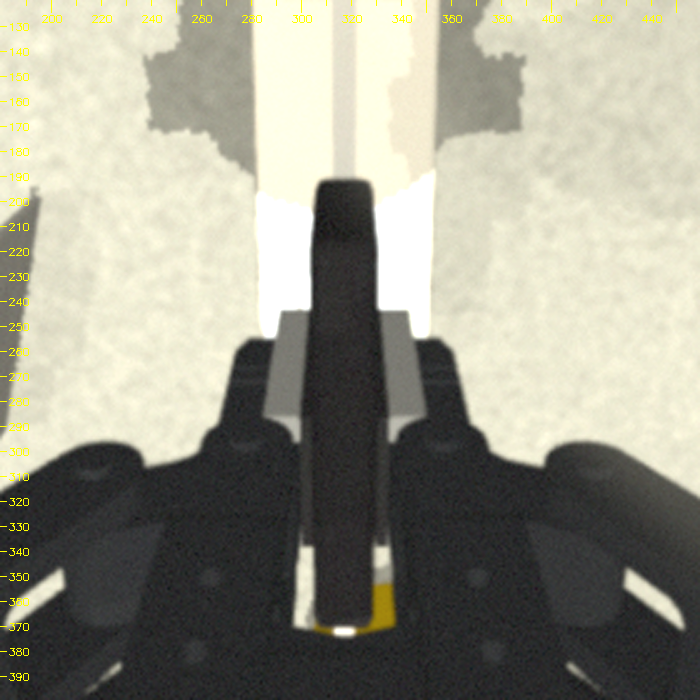

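View pics/sg3_c.png

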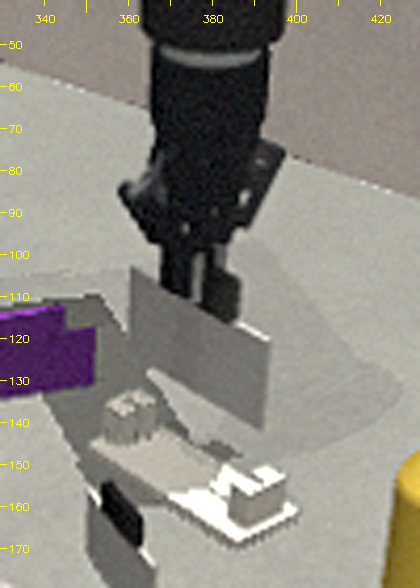

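Run:
```python
from h import *
import pickle
im=cv2.imread("pics/wg3.png")[:,:,::-1]
crop(im,260,30,380,200,4,"wg3_u.png",0.9)
P=pickle.load(open("pics/wg3.pkl","rb"))
R=np.array(P["R"]);c=-R.T@P["t"]
# camera pose in tool (from start): use tool pose at psi 79.2
Re=Ro.from_quat(q(79.2)).as_matrix();tcp=np.array([0.45120291,0.32848496,0.22228017])
print("cam in tool",Re.T@(c-tcp))
for tp in [(0,.045,.035),(0,.045,-.035),(0,.075,.068),(0,.143,.068),(0,.075,.035),(0,.107,.068)]:
    print(tp,np.round(proj(P,tcp+Re@np.array(tp)),1))
for r in range(40,190,10):
    print(r,im[r,300:336,1].tolist())
```

```text
cam in tool [ 0.00228357 -0.06928853  0.07861629]
(0, 0.045, 0.035) [[311.  212.1]]
(0, 0.045, -0.035) [[312.  371.1]]
(0, 0.075, 0.068) [[311.9 107.3]]
(0, 0.143, 0.068) [[313.7  98.5]]
(0, 0.075, 0.035) [[312.2 186.8]]
(0, 0.107, 0.068) [[312.9 102.4]]
40 [126, 127, 130, 127, 125, 126, 125, 129, 127, 127, 125, 126, 129, 128, 125, 126, 127, 125, 125, 123, 125, 127, 123, 127, 127, 126, 129, 128, 127, 127, 125, 125, 124, 128, 125, 126]
50 [128, 128, 125, 125, 125, 128, 129, 130, 133, 132, 131, 129, 125, 127, 126, 124, 123, 129, 129, 126, 128, 128, 130, 129, 129, 128, 127, 123, 126, 126, 128, 130, 130, 127, 126, 125]
60 [127, 126, 128, 127, 127, 125, 125, 127, 125, 125, 124, 123, 124, 127, 128, 129, 129, 127, 128, 126, 128, 131, 131, 130, 131, 129, 125, 126, 127, 129, 129, 128, 125, 126, 126, 127]
70 [127, 128, 126, 123, 125, 121, 120, 121, 122, 121, 122, 121, 123, 124, 125, 124, 123, 123, 123, 125, 128, 127, 128, 127, 124, 126, 126, 125, 124, 123, 124, 122, 124, 123, 126, 130]
80 [126, 126, 129, 125, 127, 126, 128, 127, 127, 126, 125, 123, 122, 122, 118, 124, 125, 125, 127, 126, 123, 
[... 1223 characters left out ...]
 199, 201, 203, 202, 201, 194, 180, 176, 174, 175, 174, 175, 175, 174, 177, 185, 196, 202, 201, 199, 201, 201, 200, 198, 198, 199, 199, 199, 198]
160 [201, 203, 203, 201, 199, 201, 200, 202, 202, 201, 202, 201, 192, 179, 174, 170, 174, 171, 174, 175, 172, 177, 186, 199, 201, 200, 199, 198, 199, 198, 199, 197, 201, 200, 198, 192]
170 [201, 203, 203, 205, 204, 203, 201, 202, 205, 204, 202, 200, 192, 177, 171, 172, 170, 173, 173, 173, 172, 176, 187, 199, 201, 200, 199, 199, 199, 201, 200, 199, 200, 200, 196, 185]
180 [199, 203, 201, 203, 202, 203, 204, 202, 204, 202, 204, 199, 196, 182, 171, 172, 171, 171, 171, 171, 174, 177, 188, 200, 200, 200, 201, 200, 200, 198, 199, 202, 201, 201, 200, 200]
```

View pics/wg3_u.png

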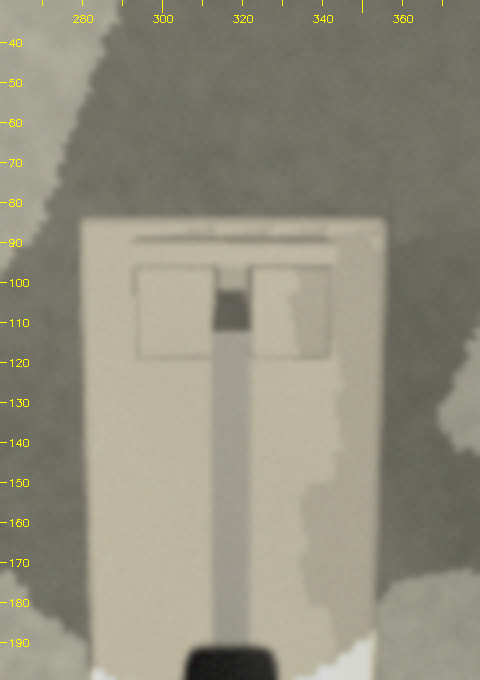

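Calibration from the gripped blade: the lateral wrist-camera bias is 2.13 mm, a pure translation, so the true camera lies in the jaw mid-plane. The slot is at about (0.518, -0.042) and the tray yaw is -12.6°. I'll move above the slot and compare the blade edge with the notch in the image.

Run:
```python
from plant import ctrl, cams, move_gripper
from h import *
p=np.array(ctrl.get_tcp_pos())
ctrl.move_linear([p[0],p[1],.29],velocity=.15)
s=np.array([.5168,-.0419,0])
ctrl.move_to(s+[0,0,.29],q(77.4))
ctrl.move_linear(s+[0,0,.222],velocity=.1)
ctrl.dwell(.2)
print(ctrl.get_tcp_pos(),ctrl.get_t(),ctrl.get_wrist_force(),ctrl.get_grip_width())
im,P=snap(cams,"wrist","wp1");im2,P2=snap(cams,"scene","sp1");snap(cams,"top","tp1")
crop(im,220,30,420,230,4,"wp1_c.png",1.1)
crop(im2,250,120,380,260,4.2,"sp1_c.png",1.2)
```

```text
[ 0.51705573 -0.04187901  0.22277047] 10.9083 [ 0.47273295 -0.81929011 -3.2671642 ] 0.10720602742368775
```

View pics/wp1.png

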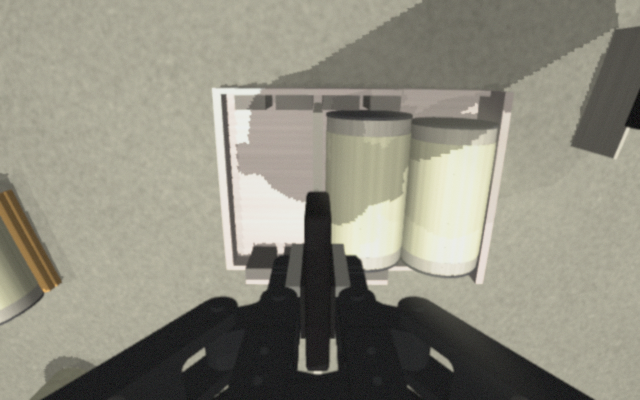

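View pics/wp1_c.png

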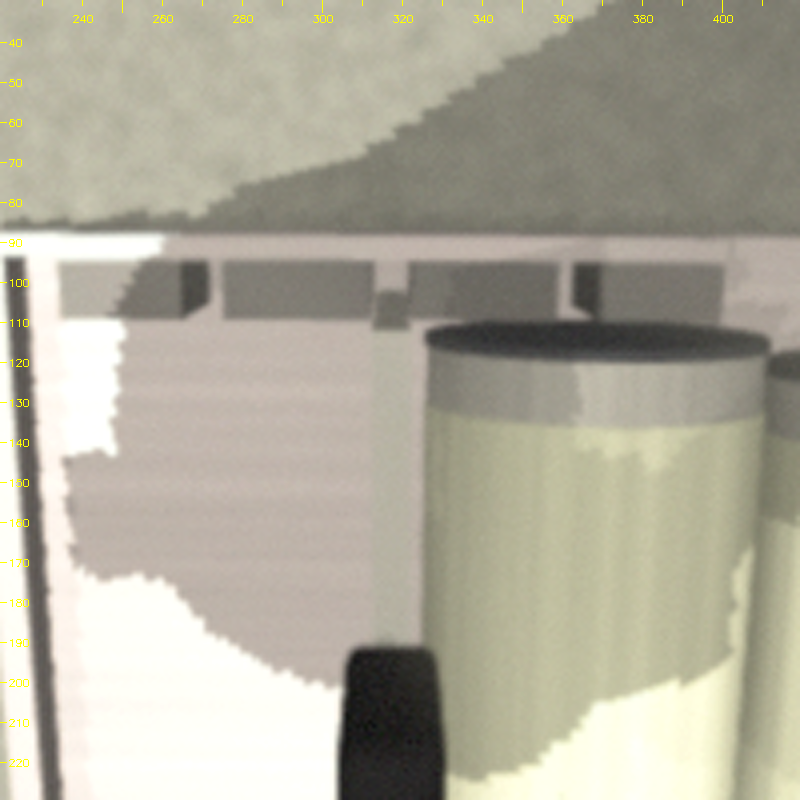

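View pics/sp1_c.png

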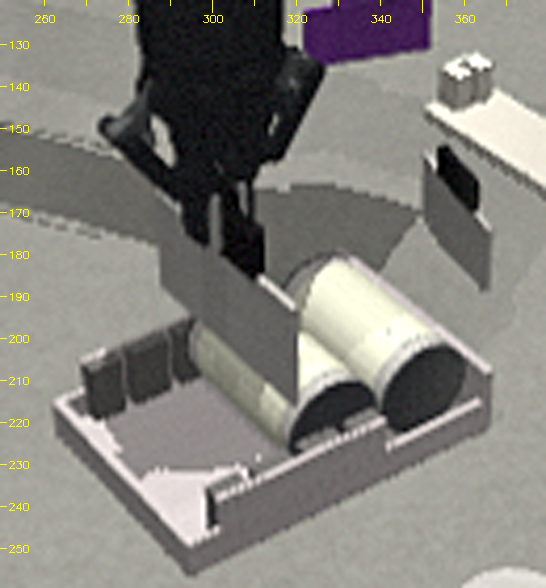

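The blade strip (312.5–322, centre 317.3) lines up with the notch (312.7–321.5, centre 317.1), so lateral alignment is within about 0.2 mm. Next I'll check the length direction and yaw numerically.

Run:
```python
from h import *
import pickle
P=pickle.load(open("pics/wp1.pkl","rb"))
im=cv2.imread("pics/wp1.png")[:,:,::-1]
tz=np.array([-np.sin(np.radians(77.4)),np.cos(np.radians(77.4)),0]); tx=np.array([np.cos(np.radians(77.4)),np.sin(np.radians(77.4)),0])
tcp=np.array([0.51705573,-0.04187901,0.22277047])
f=lambda u,z:np.round([(atz(P,u,z)-tcp)@tx*1000,(atz(P,u,z)-tcp)@tz*1000],1)
zb=tcp[2]-.1431
print("blade top corner",f((317,111.7),zb+.068),"bottom",f((317,103),zb))
print("comb -71",f((317,95),.046),"-61",f((317,109.3),.046))
for u in [(234.5,95),(275,95),(312.8,95),(321.5,95),(359.2,95),(400,95)]: print(f(u,.046))
crop(im,225,235,345,295,6,"wp1_n.png",1.4)
for y in (92,94,96,105,107,109,111,113): print(y,im[y,306:330,0].tolist())
```

```text
blade top corner [ 2.1 66.2] bottom [ 2.1 65.2]
comb -71 [ 2.1 68.3] -61 [ 2.1 58.9]
[-53.4  68.6]
[-26.1  68.4]
[-0.7 68.3]
[ 5.2 68.3]
[30.5 68.4]
[58.  68.6]
92 [173, 173, 175, 175, 176, 174, 174, 174, 174, 177, 178, 176, 174, 177, 175, 176, 176, 177, 175, 175, 173, 175, 174, 175]
94 [158, 159, 163, 168, 168, 166, 167, 166, 171, 174, 172, 173, 175, 172, 172, 172, 167, 167, 163, 169, 167, 165, 165, 164]
96 [113, 115, 115, 114, 113, 111, 110, 130, 153, 160, 163, 163, 162, 161, 161, 146, 120, 106, 113, 112, 111, 113, 111, 115]
105 [113, 113, 114, 114, 114, 108, 110, 120, 112, 106, 104, 99, 100, 101, 100, 100, 97, 109, 110, 110, 113, 109, 112, 109]
107 [116, 113, 113, 114, 114, 112, 116, 123, 110, 100, 101, 101, 99, 100, 102, 100, 107, 110, 110, 111, 109, 109, 108, 109]
109 [127, 128, 129, 129, 129, 128, 132, 127, 110, 104, 102, 99, 103, 101, 105, 114, 125, 128, 129, 123, 126, 127, 126, 125]
111 [172, 170, 172, 172, 169, 170, 160, 129, 113, 110, 108, 108, 108, 108, 108, 117, 141, 167, 172, 168, 162, 153, 136, 123]
113 [178, 176, 176, 172, 173, 175, 172, 164, 161, 164, 164, 162, 160, 161, 162, 163, 167, 173, 172, 155, 110, 72, 60, 55]
```

View pics/wp1_n.png

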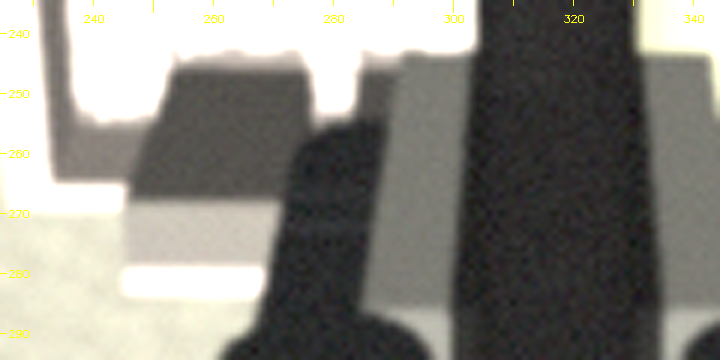

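Run:
```python
from plant import ctrl, cams, move_gripper
from h import *
p=np.array(ctrl.get_tcp_pos()); s=np.array([.5168,-.0419,0])
h=ctrl.move_linear(s+[0,0,.182],velocity=.06,stop_force=6)
print(h,ctrl.get_tcp_pos(),ctrl.get_wrist_force(),ctrl.get_wrist_torque())
if not h:
    h=ctrl.move_linear(s+[0,0,.146],velocity=.04,stop_force=8)
    print(h,ctrl.get_tcp_pos(),ctrl.get_wrist_force(),ctrl.get_wrist_torque(),ctrl.get_grip_width())
print(ctrl.get_t())
im,P=snap(cams,"wrist","wp2");im2,P2=snap(cams,"scene","sp2")
crop(im,220,30,420,230,4,"wp2_c.png",1.1)
crop(im2,250,150,380,260,5.5,"sp2_c.png",1.2)
```

```text
False [ 0.51699215 -0.04194254  0.18239949] [ 0.37725789  0.46347702 -3.79962529] [ 0.0151135  -0.0073984  -0.01837225]
True [ 0.51638962 -0.04194902  0.14911708] [-1.1239154   0.94501767  3.340271  ] [0.23646257 0.11590264 0.01677331] 0.10898018375769634
12.6417
```

View pics/wp2_c.png

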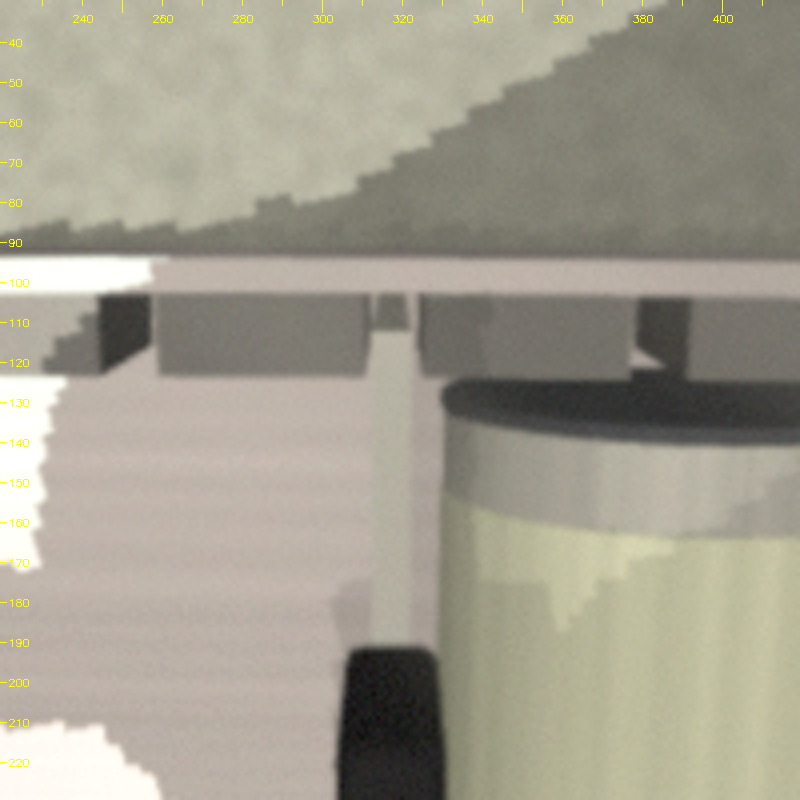

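View pics/sp2_c.png

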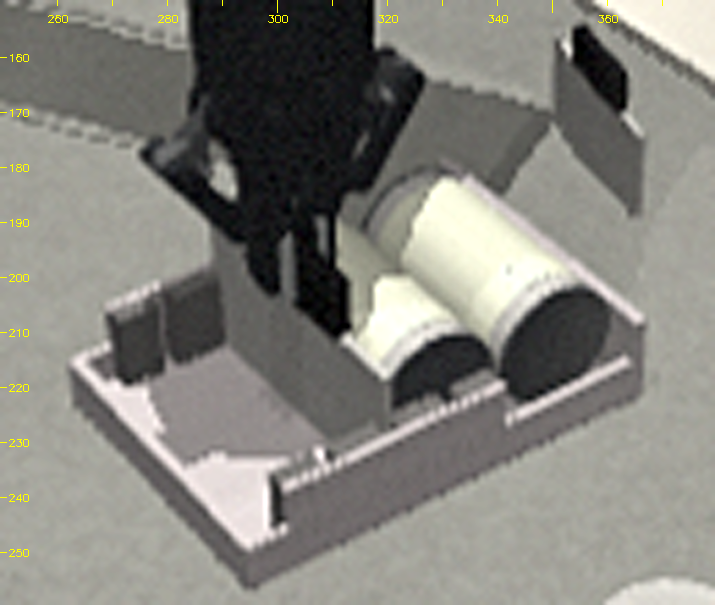

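The blade stopped on the floor at TCP z 0.1491, exactly the expected home height. The scene view shows it down in the middle slot. I'll release and back off.

Run:
```python
from plant import ctrl, cams, move_gripper
from h import *
move_gripper(0.4)
p=np.array(ctrl.get_tcp_pos()); print(p,ctrl.get_wrist_force())
print(ctrl.move_linear([p[0],p[1],.27],velocity=.12,stop_force=10))
# look over tins: TCP above groove (tray y +39)
a=np.radians(-12.6);R=np.array([[np.cos(a),-np.sin(a)],[np.sin(a),np.cos(a)]])
s=np.array([.51796,-.0421]);g=s+R@[0,.0285+.038];print("groove",g)
ctrl.move_to([g[0],g[1],.26],q(77.4));ctrl.dwell(.15)
print(ctrl.get_t(),ctrl.get_tcp_pos())
im,P=snap(cams,"wrist","wb");im2,P2=snap(cams,"scene","sb");snap(cams,"top","tb")
crop(im,200,70,440,280,3.3,"wb_c.png",1.1)
crop(im2,250,150,380,260,5.5,"sb_c.png",1.2)
```

```text
[ 0.51539722 -0.04200597  0.14716012] [-0.06703668 -0.34593157  0.17212888]
False
groove [0.53246653 0.02279846]
14.8 [0.53237243 0.02226325 0.25997168]
```

View pics/wb_c.png

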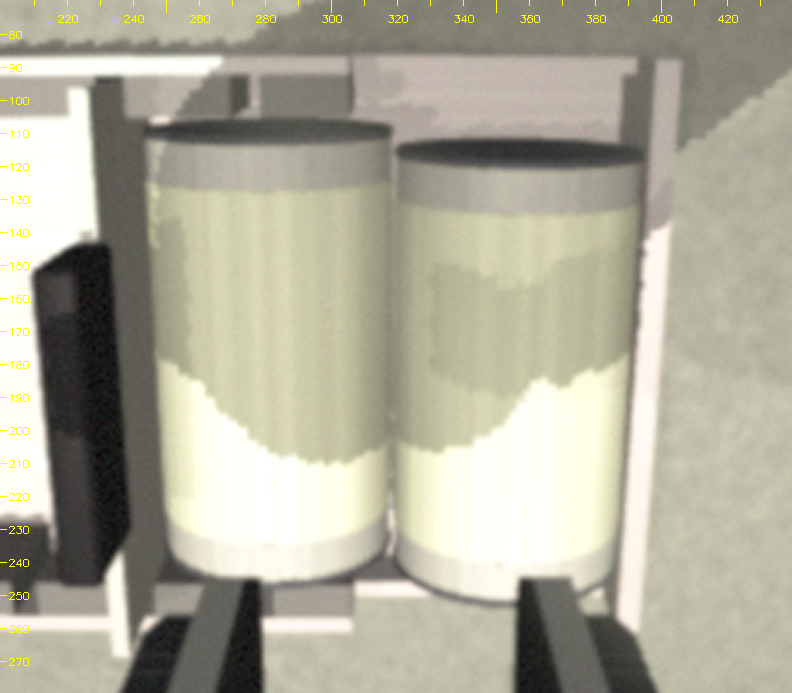

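View pics/sb_c.png

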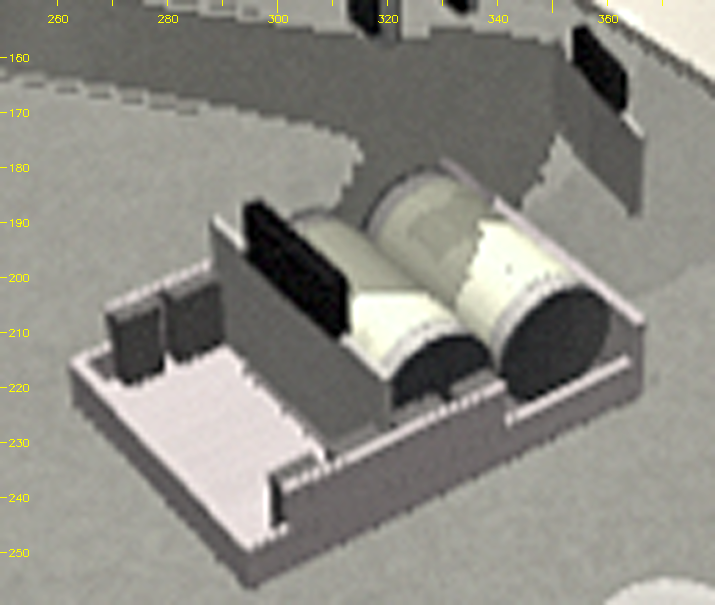

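The scene view shows the blade upright and fully down in the middle slot, right beside the tins. In the wrist view the groove is at column 318. Next I'll compute the groove line and the tins' end positions.

Run:
```python
from h import *
import pickle
P=pickle.load(open("pics/wb.pkl","rb"))
a=np.radians(-12.6);ex=np.array([np.cos(a),np.sin(a),0]);ey=np.array([-np.sin(a),np.cos(a),0])
b=.00213*ey
s=np.array([.51796,-.0421,0]); o=s+.0285*ey  # tray origin, bias corrected (lateral)
f=lambda u,z:np.round([(atz(P,u,z)-b-o)@ex*1000,(atz(P,u,z)-b-o)@ey*1000],1)
for n,u,z in [("slot far",(281,114.5),.066),("slot near",(284,246),.066),("wall far",(357,119.5),.066),("wall near",(354,252.5),.066),
  ("gap far",(318.8,130),.036),("gap mid",(318.2,180),.036),("gap near",(317.7,230),.036),
  ("slot L edge",(247,175),.036),("wall R edge",(392.5,175),.036),("wall top inner",(394.5,150),.046),
  ("comb tops -71",(270,93),.046),("comb -61",(285,105),.046),("blade side top",(228,95),.074),("bar",(233,230),.104),("blade near end",(235.5,268),.074)]:
    print(n,f(u,z))
# spare tin
P=pickle.load(open("pics/wc.pkl","rb"))
im=cv2.imread("pics/wc.png")[:,:,::-1]; crop(im,250,90,390,280,4,"wc_c.png",1.0)
```

```text
slot far [-54.   11.1]
slot near [51.7 10.2]
wall far [-50.4  66.6]
wall near [57.7 67.7]
gap far [-38.6  38.7]
gap mid [ 4.1 38.3]
gap near [50.7 37.8]
slot L edge [ -0.4 -22.6]
wall R edge [ -0.4 101.8]
wall top inner [-24. 100.]
comb tops -71 [-68.6   1. ]
comb -61 [-59.5  12.4]
blade side top [-68.5 -24.9]
bar [ 20.7 -20.9]
blade near end [ 67.7 -29.2]
```

View pics/wc_c.png

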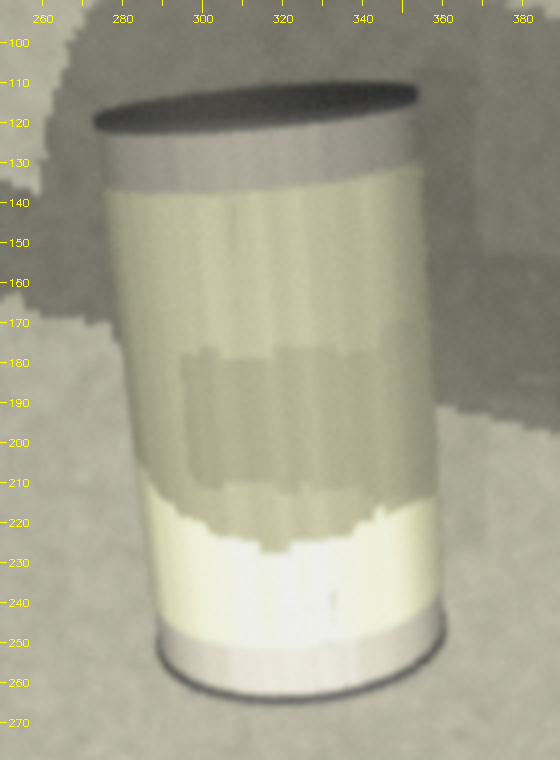

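```bash
cat > cyl.py <<'E'
from h import *
import pickle
from scipy.optimize import least_squares
ph=np.linspace(0,2*np.pi,361)
def ext(P,v,z,L=.110,r=.030):
    x,y,yaw=v;ax=np.array([np.cos(yaw),np.sin(yaw),0]);n=np.array([-np.sin(yaw),np.cos(yaw),0])
    o=[]
    for s in (-1,1):
        c=np.array([x,y,z])+s*L/2*ax
        uv=proj(P,c+r*(np.cos(ph)[:,None]*n+np.sin(ph)[:,None]*[0,0,1]))
        o.append([uv[:,0].min(),uv[:,0].max(),uv[:,1].min(),uv[:,1].max()])
    return np.array(o)
def cylfit(P,obs,z,v0):
    obs=np.array(obs,float);m=~np.isnan(obs)
    r=least_squares(lambda v:(ext(P,v,z)-obs)[m],v0,x_scale=[.01,.01,.05])
    return r.x,np.round((ext(P,r.x,z)-obs),1)
E
python3 - <<'E'
from cyl import *
N=np.nan
Pc=pickle.load(open("pics/wc.pkl","rb"));Pb=pickle.load(open("pics/wb.pkl","rb"))
v,res=cylfit(Pc,[[272.8,354,109.8,122.5],[288.5,360.5,N,264.5]],.040,[.51,-.34,0]);print("spare",v[:2]*1000,np.degrees(v[2]),res.tolist())
a=np.radians(-12.6);ex=np.array([np.cos(a),np.sin(a)]);ey=np.array([-np.sin(a),np.cos(a)])
o=np.array([.51796,-.0421])+.0285*ey
for n,ob in [("slot",[[243.5,318.5,106,114.5],[250.5,317.5,N,246]]),("wall",[[319.5,395,111.5,119.8],[319.5,386.5,N,252.5]])]:
    v,res=cylfit(Pb,ob,.036,[.53,.02,a]);w=v[:2]-.00213*ey-o;print(n,v[:2],np.degrees(v[2]),"tray",w@ex*1000,w@ey*1000,res.tolist())
E
```

```text
spare [ 512.97757734 -339.13743183] 3.2777842001884814 [[0.1, -0.6, 0.5, -1.7], [0.5, -0.0, nan, 1.5]]
slot [ 0.52567841 -0.00422675] -13.019155442543862 tray -0.7292668514275827 8.014863050283587 [[0.1, -0.1, 0.2, -2.3], [-0.0, -0.0, nan, 2.8]]
wall [0.5437267  0.05490976] -12.670745268950293 tray 3.9841269060143523 69.6642811332405 [[0.5, -0.5, -0.0, -1.1], [0.2, -0.2, nan, 1.4]]
```

Fitted tins in tray coordinates: slot tin y 8.0, x -0.7; wall tin y 69.7, x +4.0. The groove is therefore at y 38.85 and x 1.6, with an expected resting centre height of 0.0875. The spare tin is at (0.513, -0.341) with yaw 3.3°. I'll pick it up.

Run:
```python
from plant import ctrl, cams, move_gripper
from h import *
move_gripper(1.0)
c=np.array([.5129,-.3413,0])
ctrl.move_to(c+[0,0,.20],q(93.3)); ctrl.dwell(.1)
im,P=snap(cams,"wrist","wk1")
print("hit",ctrl.move_linear(c+[0,0,.094],velocity=.1,stop_force=8),ctrl.get_tcp_pos(),ctrl.get_wrist_force(),ctrl.get_t())
im2,P2=snap(cams,"wrist","wk2");im3,P3=snap(cams,"scene","sk2")
crop(im3,150,180,270,330,4,"sk2_c.png",1.2)
```

```text
hit False [ 0.51333369 -0.34151277  0.09496998] [ 0.50407071 -0.20755349  0.08089626] 18.25
```

View pics/wk2.png

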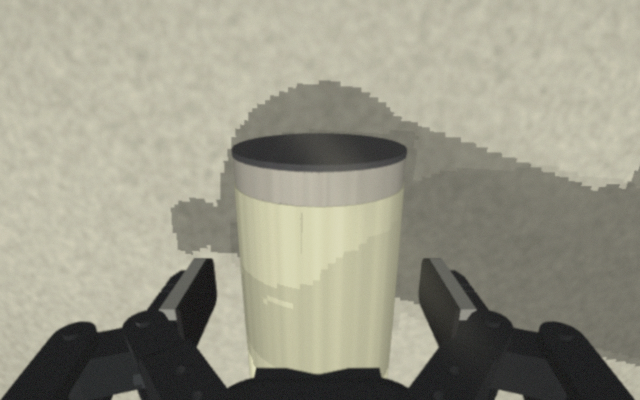

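View pics/sk2_c.png

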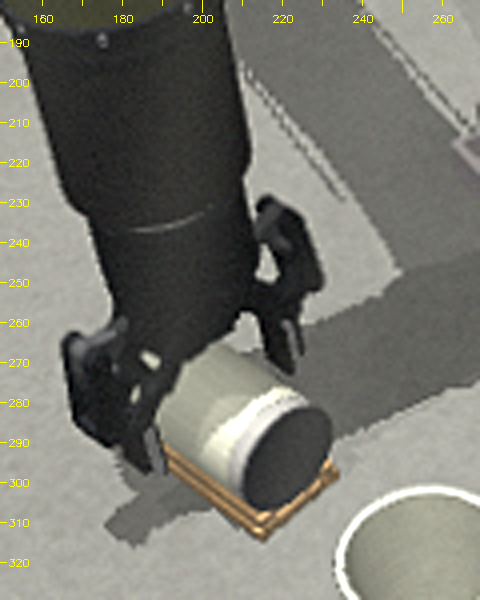

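View pics/wk1.png

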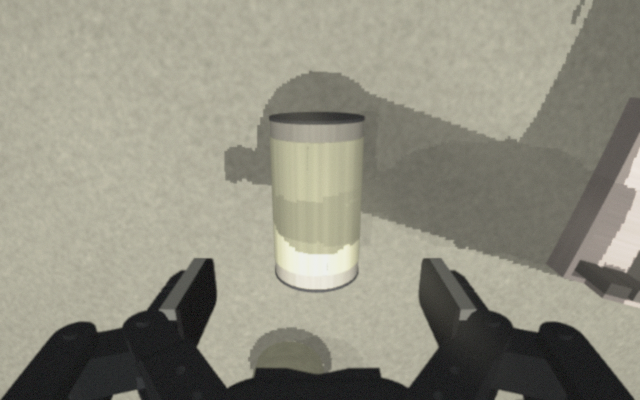

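The tin is centred between the pads (232–407, centre 319.5 against 317.5) and parallel to them. I'll close and lift.

Run:
```python
from plant import ctrl, cams, move_gripper
from h import *
move_gripper(0.0,grip_force=40)
print(ctrl.get_grip_width(),ctrl.get_wrist_force(),ctrl.get_wrist_torque(),ctrl.get_tcp_pos())
p=np.array([.5129,-.3413,0])
print(ctrl.move_linear(p+[0,0,.16],velocity=.08,stop_force=15),ctrl.get_grip_width(),ctrl.get_wrist_force(),ctrl.get_wrist_torque())
im,P=snap(cams,"wrist","wk3")
ctrl.move_linear(p+[0,0,.28],velocity=.15)
a=np.radians(-12.6);ex=np.array([np.cos(a),np.sin(a)]);ey=np.array([-np.sin(a),np.cos(a)])
o=np.array([.51796,-.0421])+.0285*ey
g=o+.0016*ex+.03885*ey;print(g)
ctrl.move_to([*g,.28],q(77.3));ctrl.dwell(.15)
print(ctrl.get_tcp_pos(),ctrl.get_t(),ctrl.get_grip_width(),ctrl.get_wrist_force())
im,P=snap(cams,"wrist","wl1");im2,P2=snap(cams,"scene","sl1");snap(cams,"top","tl1")
crop(im2,240,90,380,260,3.5,"sl1_c.png",1.2)
```

```text
0.6903493033452199 [-0.61602073  1.55986999  3.00035011] [ 0.6604538   0.4255417  -0.00165756] [ 0.51307744 -0.34123973  0.09462442]
False 0.6931912862582709 [ 0.47125501 -0.55933452 -3.39986144] [-0.0268282   0.0221898  -0.00506093]
[0.53421341 0.02327896]
[0.53436255 0.02236275 0.27989697] 22.2 0.6820200216638935 [-0.22255922 -0.1909088  -2.68600522]
```

View pics/wl1.png

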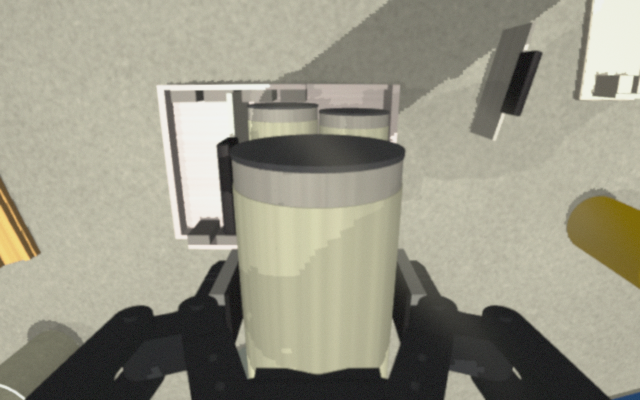

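View pics/sl1_c.png

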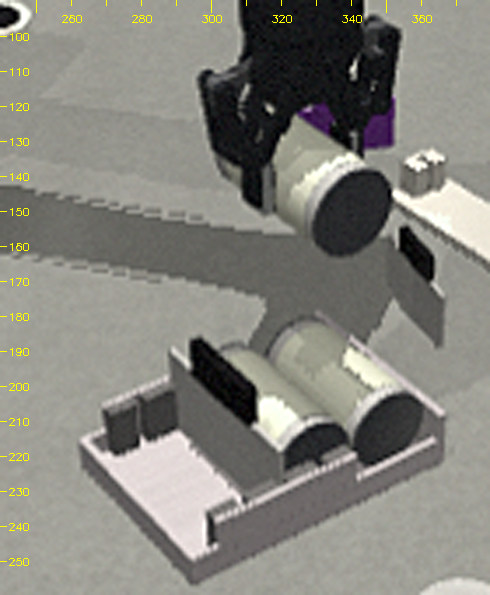

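View pics/wk3.png

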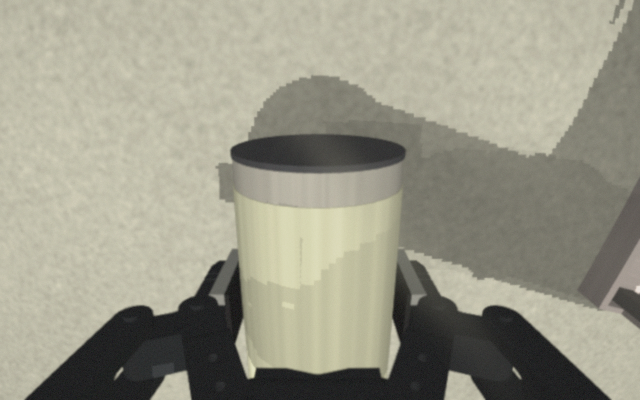

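Run:
```python
from plant import ctrl, cams, move_gripper
from cyl import *
for i in range(4): print(np.round(ctrl.get_tcp_pos(),4),np.round(Ro.from_quat(ctrl.get_ee_rot()).as_matrix()[:,0],4))
P=pickle.load(open("pics/wl1.pkl","rb"))
im=cv2.imread("pics/wl1.png")[:,:,::-1];crop(im,220,80,420,280,4,"wl1_c.png",1.1)
tcp=np.array(ctrl.get_tcp_pos());a=np.radians(-12.6)
ex=np.array([np.cos(a),np.sin(a)]);ey=np.array([-np.sin(a),np.cos(a)])
print(ext(P,[*(tcp[:2]+.00213*ey),a],tcp[2]-.0546))
```

```text
[0.5343 0.0227 0.2799] [ 2.208e-01  9.753e-01 -1.000e-04]
[0.5343 0.0227 0.2799] [ 2.208e-01  9.753e-01 -1.000e-04]
[0.5343 0.0227 0.2799] [ 2.208e-01  9.753e-01 -1.000e-04]
[0.5343 0.0227 0.2799] [ 2.208e-01  9.753e-01 -1.000e-04]
[[230.34358741 404.59169525 136.01271682 169.8764888 ]
 [251.70485756 384.72610121 342.95732473 451.43246987]]
```

View pics/wl1_c.png

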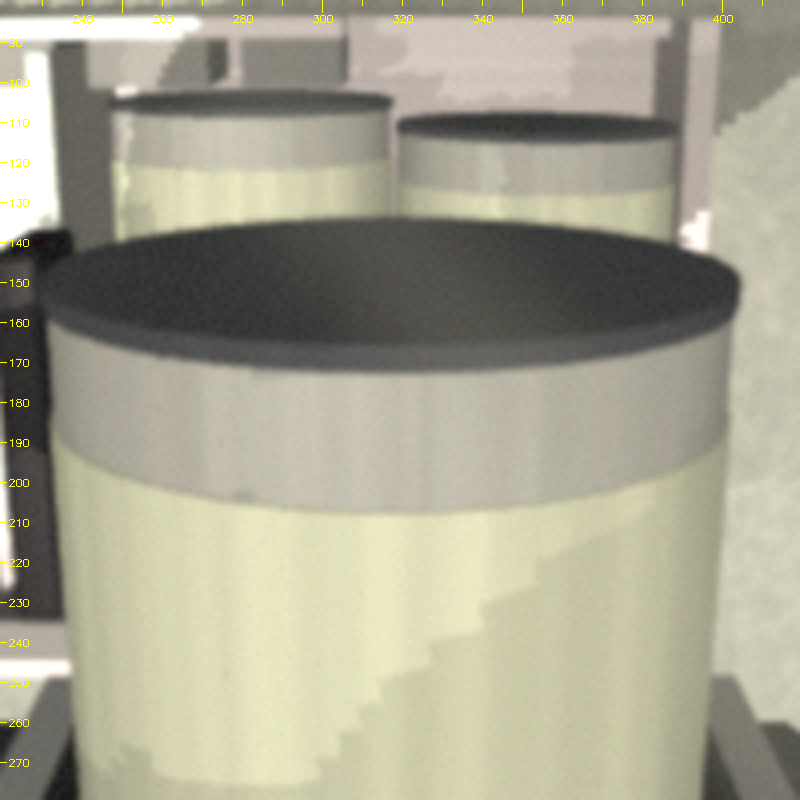

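The held tin matches its predicted outline (231–404 against 230–405), so it is centred, and the groove lies at column 318 in line with the tool mid-plane. I'll lower gently.

Run:
```python
from plant import ctrl, cams, move_gripper
from h import *
g=np.array([.5342,.0236,0])
print(ctrl.move_linear(g+[0,0,.165],velocity=.1,stop_force=10),ctrl.get_tcp_pos(),ctrl.get_wrist_force())
h=ctrl.move_linear(g+[0,0,.137],velocity=.025,stop_force=4)
print(h,ctrl.get_tcp_pos(),ctrl.get_wrist_force(),ctrl.get_wrist_torque(),ctrl.get_grip_width(),ctrl.get_t())
im,P=snap(cams,"wrist","wl2");im2,P2=snap(cams,"scene","sl2")
crop(im2,240,120,380,260,4.2,"sl2_c.png",1.2)
```

```text
False [0.53457053 0.02366772 0.16587219] [-0.40250347  0.0464181  -3.92743966]
True [0.5339259  0.02312486 0.14257727] [-0.48483431 -2.08753847  3.45708419] [-0.5939709   0.14022912 -0.0757863 ] 0.6889747808859839 24.4833
```

View pics/sl2_c.png

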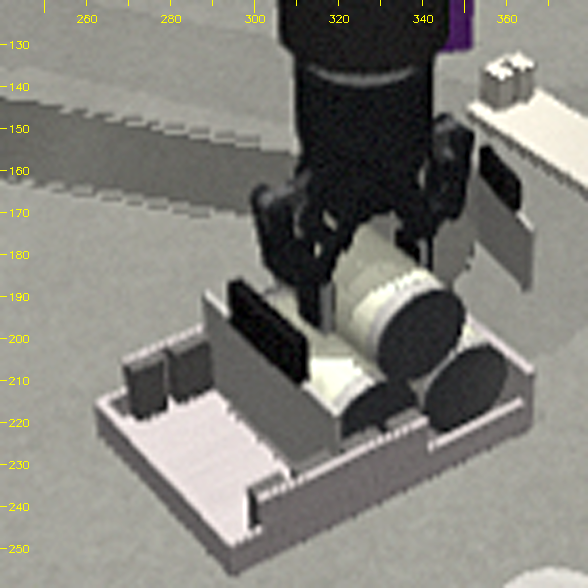

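View pics/wl2.png

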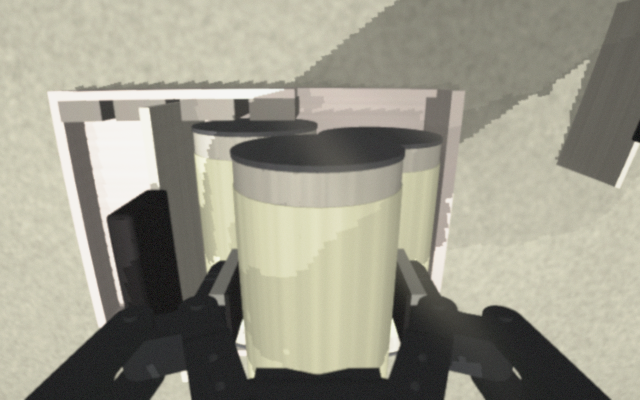

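Run:
```python
from plant import ctrl, cams, move_gripper
from h import *
p=np.array(ctrl.get_tcp_pos())
print(ctrl.move_linear(p+[0,-.0006,-.0005],velocity=.01,stop_force=4))
print(ctrl.get_tcp_pos(),ctrl.get_wrist_force(),ctrl.get_wrist_torque(),ctrl.get_t())
move_gripper(0.86); ctrl.dwell(.3)
print(ctrl.get_tcp_pos(),ctrl.get_wrist_force(),ctrl.get_grip_width(),ctrl.get_t())
im,P=snap(cams,"wrist","wm1");im2,P2=snap(cams,"scene","sm1")
crop(im2,240,120,380,260,4.2,"sm1_c.png",1.2)
```

```text
True
[0.533979   0.02252833 0.14249956] [-0.72620926  0.56541742  2.42208414] [ 0.08608514  0.07049223 -0.16664148] 24.7917
[0.5337804  0.02236367 0.1423463 ] [-1.05183725  0.18600637  0.05679777] 0.8569147524073624 25.3917
```

View pics/sm1_c.png

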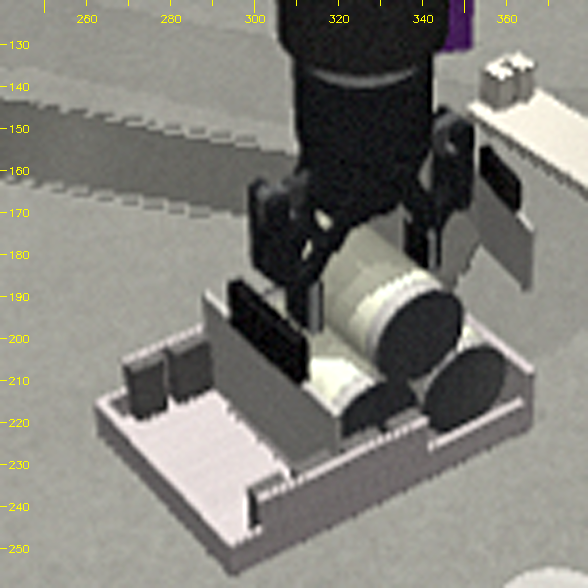

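View pics/wm1.png

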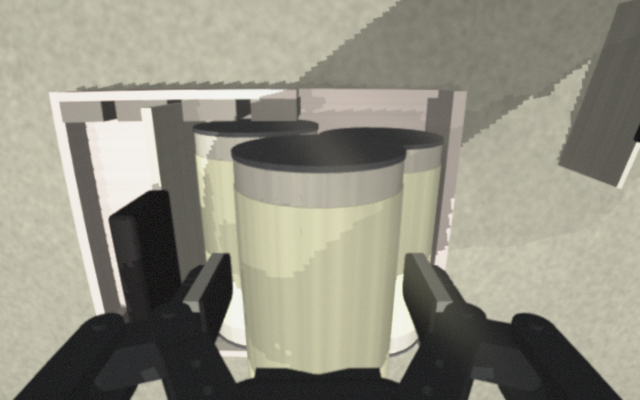

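The tin stays in the groove with both pads clear. I'll retreat straight up and verify.

Run:
```python
from plant import ctrl, cams, move_gripper
from h import *
p=np.array(ctrl.get_tcp_pos())
print(ctrl.move_linear(p+[0,0,.03],velocity=.04,stop_force=4),ctrl.get_wrist_force())
p=np.array(ctrl.get_tcp_pos())
print(ctrl.move_linear([p[0],p[1],.32],velocity=.15,stop_force=8));ctrl.dwell(.2)
print(ctrl.get_tcp_pos(),ctrl.get_t())
im,P=snap(cams,"wrist","wf");im2,P2=snap(cams,"scene","sf");im3,_=snap(cams,"top","tf")
crop(im,200,70,440,280,3.3,"wf_c.png",1.1)
crop(im2,240,150,380,260,5.5,"sf_c.png",1.2)
```

```text
False [-0.29159298 -1.07512745  0.71131519]
False
[0.533536   0.0223027  0.31921122] 27.725
```

The viewing limit is reached, so I'll do the last check with image code. It will look for any tin or blade shift between release and now, any bystander shift since the start, and whether the top tin's outline matches the expected pose.

Run:
```python
from cyl import *
L=lambda n:cv2.cvtColor(cv2.imread(f"pics/{n}.png"),cv2.COLOR_BGR2GRAY)
def shift(a,b,x0,y0,x1,y1,m=8):
    r=cv2.matchTemplate(L(b)[y0-m:y1+m,x0-m:x1+m],L(a)[y0:y1,x0:x1],cv2.TM_CCOEFF_NORMED);_,v,_,p=cv2.minMaxLoc(r);return (p[0]-m,p[1]-m,round(v,3))
print("scene top-tin face sm1->sf",shift("sm1","sf",325,180,355,214))
print("blade sb->sf lower",shift("sb","sf",285,210,320,232), "blade left end",shift("sb","sf",284,186,296,200))
for n,b in dict(bottle=(418,128,452,196),cup=(230,298,284,364),jar=(350,252,392,306),purple=(318,108,356,140),small=(348,150,372,190),cradle=(176,284,240,316)).items(): print(n,"scene0->sf",shift("scene0","sf",*b))
# predicted outlines in the scene: dark discs' centres
S=pickle.load(open("pics/sf.pkl","rb"))
a=np.radians(-12.6);ex=np.array([np.cos(a),np.sin(a),0]);ey=np.array([-np.sin(a),np.cos(a),0]);o=np.array([.51796,-.0421,0])+.0285*ey
im=L("sf")
def disc(c,nm):
    uv=proj(S,[c]);u,v=uv[0]
    x0,y0=int(u)-22,int(v)-22;sub=im[y0:y0+44,x0:x0+44];m=(sub<75).astype(np.uint8)
    n,lab,st,ce=cv2.connectedComponentsWithStats(m);k=[i for i in range(1,n) if st[i,4]>80]
    print(nm,"pred",np.round([u,v],1),[(np.round(ce[i]+[x0,y0],1).tolist(),int(st[i,4])) for i in k])
    M=proj(S,c+.03*(np.cos(ph)[:,None]*ey+np.sin(ph)[:,None]*[0,0,1]));print("  pred box",np.round([*M.min(0),*M.max(0)],1))
disc(o+(.0016+.055)*ex+.03885*ey+[0,0,.0875],"top")
disc(o+(.004+.055)*ex+.0697*ey+[0,0,.036],"wall")
# wrist: predicted extents of top tin, edges
P=pickle.load(open("pics/wf.pkl","rb"));c=o+.0016*ex+.03885*ey+.00213*ey
print("wf pred",np.round(ext(P,[c[0],c[1],a],.0875),1).tolist())
w=L("wf")
for r in (140,170,200,230): print(r,"cols",w[r,225:420:5].tolist())
print("col318 rows",[(r,int(w[r,318])) for r in range(80,280,4)])
```

```text
scene top-tin face sm1->sf (0, 0, 0.943)
blade sb->sf lower (0, 0, 0.997) blade left end (0, 0, 0.998)
bottle scene0->sf (0, 0, 0.997)
cup scene0->sf (0, 0, 0.996)
jar scene0->sf (0, 0, 0.998)
purple scene0->sf (0, 0, 0.844)
small scene0->sf (0, 0, 0.947)
cradle scene0->sf (6, 8, 0.206)
top pred [340.  199.8] [([341.9, 207.1], 733)]
  pred box [329.7 188.7 350.1 210.7]
wall pred [350.5 212.1] [([342.8, 207.0], 708)]
  pred box [340.7 201.6 360.  222.5]
wf pred [[282.8, 355.3, 108.0, 113.9], [286.5, 351.8, 220.3, 247.0]]
140 cols [234, 177, 63, 60, 23, 78, 86, 138, 154, 180, 190, 183, 140, 161, 173, 179, 186, 184, 185, 185, 186, 181, 175, 175, 164, 140, 167, 169, 163, 165, 142, 98, 223, 159, 154, 164, 162, 161, 158]
170 cols [232, 234, 40, 41, 24, 39, 84, 172, 214, 233, 196, 184, 135, 158, 174, 181, 187, 185, 171, 169, 175, 171, 166, 166, 162, 142, 230, 231, 231, 229, 194, 174, 228, 162, 177, 172, 170, 168, 171]
200 cols [231, 233, 133, 61, 41, 25, 83, 126, 218, 233, 235, 235, 182, 163, 172, 181, 185, 186, 188, 186, 192, 181, 176, 191, 213, 175, 232, 229, 229, 221, 177, 225, 186, 168, 168, 175, 169, 168, 174]
230 cols [191, 204, 204, 202, 201, 227, 157, 190, 189, 190, 189, 189, 131, 172, 206, 230, 234, 235, 235, 235, 236, 235, 232, 217, 176, 129, 171, 176, 170, 174, 147, 223, 171, 174, 165, 171, 167, 167, 171]
col318 rows [(80, 112), (84, 112), (88, 167), (92, 152), (96, 159), (100, 153), (104, 100), (108, 65), (112, 72), (116, 156), (120, 167), (124, 165), (128, 166), (132, 189), (136, 187), (140, 188), (144, 189), (148, 188), (152, 176), (156, 175), (160, 174), (164, 174), (168, 174), (172, 175), (176, 175), (180, 176), (184, 173), (188, 194), (192, 192), (196, 192), (200, 192), (204, 192), (208, 192), (212, 217), (216, 236), (220, 236), (224, 235), (228, 236), (232, 234), (236, 228), (240, 228), (244, 138), (248, 172), (252, 172), (256, 177), (260, 164), (264, 170), (268, 172), (272, 175), (276, 172)]
```

Run:
```python
from plant import ctrl
print(ctrl.get_t(),ctrl.get_qd(),ctrl.get_wrist_force()); print(ctrl.finish_job())
```

```text
27.875 [-1.65892827e-05 -7.68808883e-04  3.20161600e-03 -9.66826936e-04
  3.96414598e-04  3.03645591e-04] [-0.13308421  0.08248299 -0.337891  ]
the job is handed in; nothing more can be done
None
```

I took the larger steel blade from the white rack and lowered it edgewise into the middle slot, then laid the spare tin in the groove on top of the pair. The job was handed in at about 28 s with the gripper open and clear above the tray.

- **Blade:** it stopped on contact at TCP z 0.149, the height expected for full depth. A picture after release showed it upright in the slot beside the tins, and it had not shifted by the end.
- **Tin:** it made contact with its centre about 88 mm above the counter, against an expected 86 to 88 mm. After I backed off, its outline matched the planned pose to about 1–2 mm and it had not moved. The two lower tins sit about 5 mm apart lengthwise, so I lined the spare up with their middle.
- **Bystanders:** the bottle, cup and jar show no image shift since the start, and neither do the purple and small look-alike blades. The purple one's match was weaker (0.84), which I put down to the robot's shadow.

**Checks that failed or disagreed:**
- **Final pictures:** I had used up the picture-viewing limit, so the last check was by image code only.
- **Scene-image tin check:** isolating the tins' end faces by brightness was inconclusive because the dark faces merged.
- **Camera offsets:** the wrist and top cameras disagreed by about 3.5 mm sideways. I corrected a 2.1 mm wrist bias using the gripped blade.

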